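Pack a spares crate, fold the lid shut and clamp it

ROBOT

A 6-joint arm with a two-finger parallel gripper is mounted at the origin on the work surface. World frame = base frame: x ahead of the robot, y to its left, z up, the work surface at z = 0. Lengths are in m, angles in degrees, forces in N, time in s.
With the tool pointing down it reaches from about 0.4 to 0.825 m from the base axis. Payload 7 kg.
Tool frame: the origin (TCP) lies on the centre line of the jaws, within the pads' length; the fingertips stand 22 mm ahead of it and the grasp point (between the pads) lies 3 mm ahead of it (ctrl.finger_overhang is the distance from the TCP to the fingertips, in m); z points along the fingers, y is the line along which they close (so a half turn about z gives the same grasp; the last joint's range is limited). The gripper opens to 88 mm and grips with 3 to 60 N. Pads are 19 mm wide; open, the fingers measure 130 mm over their backs; the gripper's body (78 mm by 193 mm) begins 47 mm behind the grasp point.
Start: joints at [16.507, 20.546, 0.682, 0, -70.136, -16.507], TCP at [0.675, -0, 0.249] pointing down, gripper open.
Joint ranges: [-176.03, 176.03], [-82.01, 121.73], [-58.28, 71.71], [-173.87, 95.51], [-174.79, -0.11], [-173.66, 173.66]. Speed limits (degrees/s): [136.94, 136.94, 172.46, 180, 180, 180].

INTERFACE

Orientations are given as [roll, pitch, yaw] about the fixed x, y, z axes, in that order (R = Rz(yaw) Ry(pitch) Rx(roll)).
In Python, from plant import ctrl gives the robot as it stands. The module is installed in compiled form; this text tells all that it offers.
- The arm moves only by the shell command python3 -m creep 'ROWS'. ROWS is JSON, a list of rows, each an object with "grip": the closure, from 0 (fully open) to 1 (shut); "delta_pos": the shift along the tool's x, y, z scaled (see below), a list of three; "rotation": the turn, a rotation vector about the tool's x, y, z scaled (see below), a list of three. A call has 1 to 5 rows; each row is the pose to reach, as a shift and turn from the pose commanded when the call began, along the tool's axes at that moment; what a row does not reach only later rows make up. The controller multiplies each number of a shift by 10 cm and each number of a turn by pi/2 rad. A row lasts 1/10 s, in which the tool goes at most 50 mm and 8.59 degrees, less where a joint would pass 70% of its speed; a pose out of reach is approached as far as the arm can. A call with a number of a shift or a turn outside -1 to 1 is refused whole. A call with a gripper value outside its range is refused whole. The fingers move at their own pace and stop on an object; the grip force is fixed at half the most. Time passes only in rows, so rows that repeat a pose let the fingers close. It gives the time, the measured TCP pose, the force, the opening and the grip force at its end, in the units of the state.
- ctrl.get_obs(): the state, without advancing time (a new reading comes with each control period).
- ctrl.snapshot(name): name is "scene" or "side" or "wrist"; returns a dict with "color" (400x640x3 uint8, red, green, blue), "intrinsics" (3x3 intrinsics, pixels), "distortion" ([k1, k2, p1, p2, k3] as OpenCV has them; the pictures are not rectified), "R" (3x3) and "t" (3): a world point X has camera coordinates R X + t. Camera axes: x right, y down, z forward; pixel columns grow to the right and rows downward; lengths in m; the calibration is good to about 2 mm. A picture is of the moment at which its call begins. There is no depth.
- ctrl.close_job(): hands the job in; it is judged then, once.
The state is a dict: "clock": time; "joint_pos": joint angles; "qvel": joint speeds; "tau": joint torques, N m; "tool_pos": TCP position; "orientation": TCP orientation; "force": force on the tool from outside, world axes, zero at the start; "moment": the same for the moment, N m; "opening": finger opening in m; "gripper_force": force on a finger pad.
Only numpy, scipy, OpenCV 4.12 (cv2) and the standard library are available. Lean on these libraries where they do the work, as an engineer would, in place of code of your own. Each camera call takes 0.05 s, during which the arm holds its last target. There are 200 camera calls.

TASK

Pack the engine spares (filter can, canister, sleeve, small carton and housing block, whichever are there) standing on the bench into the plywood crate: first swing the hold-down lever right up and back off the lid, then fold the lid well back past upright so that it stays open, and stand every spare upright on the crate's floor. With all of them in, fold the lid fully shut and then press the hold-down lever fully down onto it; leave the other things on the bench where they lie.

Things in the scene. Friction and masses are not known exactly. Their poses are not given: they have to be found in the camera images.
- crate: Open-topped plywood crate, fixed to the bench: 246 (its x) x 176 (its y) x 95 mm high outside, walls and floor 8 mm thick, so 230 x 160 mm and 87 mm deep inside. Origin at the centre of its underside, on the bench; z up. The lid is hinged along the top edge of its +y wall; the lid's pull tab and the hold-down lever are on its -y side. It stands at a yaw of up to 0.2 rad.
- crate_floor (a point): Centre of the crate's inner floor, 8 mm above the bench.
- lid (a joint): Angle of the plywood lid (8 mm thick, covers the whole crate) about its hinge: 0 = flat shut (as at the start), 1.57 = upright, 2.2 = stop, leaning back away from the lever. The hinge is stiff (about 0.3 N m): the lid stays at any angle where it is left. Shut, its top is 104 mm above the bench.
- lid_tab (a point): Grip point on the lid's steel pull tab, 203 mm from the hinge line and 27 mm beyond the lid's free edge. The tab lies in the lid's plane, sticks out 45 mm, is 30 mm wide (crate x) and 10 mm thick; it can be pinched across its width from above at any lid angle, turning between the fingers. Lid shut: at crate x -70, y -115 mm, 101 mm above the bench; it swings up and towards crate +y.
- lid_hinge (a point): Point on the lid's hinge line (which runs along the crate's x), in line with the tab: crate x = -70 mm, y = +88 mm, 95 mm above the bench. The tab point lies 203 mm out along the lid from here and 6 mm off along the lid's outer normal.
- lever (a joint): Angle of the steel hold-down lever about its pivot on a bracket on the crate's -y wall: 0 = fully down, level, pointing to crate +y over the lid with its rubber foot on the lid; 1.57 = straight up; 1.95 = stop, leaning back away from the crate. It starts between 0 and 0.5 and stays where it is left (friction about 0.14 N m). Lever and lid do not stop each other.
- lever_grip (a point): Centre of the lever's black rubber grip, 22 mm wide (along the crate's x), 36 mm long, 18 mm thick, 118 mm from the pivot. It can be pinched across its 22 mm width from above at any angle, turning between the fingers. With the lever down it is 31 mm above the shut lid.
- lever_pivot (a point): The lever's pivot: crate x = +75 mm, y = -118 mm, 135 mm above the bench; the axis runs along the crate's x. Its steel bracket is 36 mm wide, reaches 42 mm out from the wall and is 150 mm high at the cheeks.
- filter: Spare: grey filter can, upright cylinder 64 mm diameter, 70 mm high, with a 44 mm dark boss 8 mm high on top (78 mm in all). Origin at the centre of its underside, z up. May be absent.
- canister: Spare: dark steel canister, upright cylinder 56 mm diameter, 60 mm high. Origin at the centre of its underside, z up. May be absent.
- sleeve: Spare: steel liner sleeve, upright tube 62 mm outside, 48 mm bore, 66 mm high. Origin at the centre of its lower end, z up. May be absent.
- carton: Spare: small brown cardboard box with a paper band, 58 (its x) x 72 (its y) x 64 mm high. Origin at the centre of its underside, z up. May be absent.
- housing: Spare: aluminium housing block 54 (its x) x 70 (its y) x 50 mm high with a round boss 32 mm wide, 12 mm high on top. Origin at the centre of its underside, z up. May be absent.
- nut: Not a spare to pack: large steel nut, 36 x 32 x 18 mm, lying among the spares. Origin at the centre of its underside. Leave alone.
- wrench: Not to pack: 200 mm wrench lying beyond the spares. Leave alone.
- bearing: Not to pack: flat bearing ring 90 mm across, 22 mm high. Origin at the centre of its underside. Leave alone.
- flange: Not to pack: dark steel flange, 100 mm across, 46 mm high with its hub, lying on the hinge side of the crate. Origin at the centre of its underside. Leave alone.
- shaft: Not to pack: steel shaft 26 mm thick, 160 mm long (its x), lying, with a square collar in the middle. Origin under its middle. Leave alone.
- oil: Not to pack: closed can 60 mm across, 130 mm high, standing beyond the crate. Origin at the centre of its underside. Leave alone.
Mind the look-alikes: they are no part of the job. What is shaped like the filter but orange or purple is not meant.

How it is judged (in metres and radians):
On the way, in this order (a step that is already met when the one before it is completed fails the run):
1. the hold-down lever is swung up past upright (value of joint lever above 1.6 rad), for 0.2 s.
2. the lid is folded back well past upright (value of joint lid above 1.75 rad and value of joint lever above 1.6 rad), for 0.2 s.
3. every spare stands upright on the crate's floor, the lid still open (value of joint lid above 1.75 rad and x of filter in the frame of crate between -0.11 and 0.11 m and y of filter in the frame of crate between -0.078 and 0.078 m and z of filter in the frame of crate between -0.005 and 0.02 m and angle between each of filter, canister, sleeve, carton, housing's own z axis and vertical below 0.3 rad and x of canister in the frame of crate between -0.11 and 0.11 m and y of canister in the frame of crate between -0.078 and 0.078 m and z of canister in the frame of crate between -0.005 and 0.02 m and x of sleeve in the frame of crate between -0.11 and 0.11 m and y of sleeve in the frame of crate between -0.078 and 0.078 m and z of sleeve in the frame of crate between -0.005 and 0.02 m and x of carton in the frame of crate between -0.11 and 0.11 m and y of carton in the frame of crate between -0.078 and 0.078 m and z of carton in the frame of crate between -0.005 and 0.02 m and x of housing in the frame of crate between -0.11 and 0.11 m and y of housing in the frame of crate between -0.078 and 0.078 m and z of housing in the frame of crate between -0.005 and 0.02 m), for 0.2 s.
4. the lid is folded shut over the spares, the lever still up (value of joint lid below 0.06 rad and value of joint lever above 1 rad and x of filter in the frame of crate between -0.11 and 0.11 m and y of filter in the frame of crate between -0.078 and 0.078 m and z of filter in the frame of crate between -0.005 and 0.02 m and angle between each of filter, canister, sleeve, carton, housing's own z axis and vertical below 0.3 rad and x of canister in the frame of crate between -0.11 and 0.11 m and y of canister in the frame of crate between -0.078 and 0.078 m and z of canister in the frame of crate between -0.005 and 0.02 m and x of sleeve in the frame of crate between -0.11 and 0.11 m and y of sleeve in the frame of crate between -0.078 and 0.078 m and z of sleeve in the frame of crate between -0.005 and 0.02 m and x of carton in the frame of crate between -0.11 and 0.11 m and y of carton in the frame of crate between -0.078 and 0.078 m and z of carton in the frame of crate between -0.005 and 0.02 m and x of housing in the frame of crate between -0.11 and 0.11 m and y of housing in the frame of crate between -0.078 and 0.078 m and z of housing in the frame of crate between -0.005 and 0.02 m), for 0.2 s.
5. the lever is pressed down onto the shut lid (value of joint lid below 0.06 rad and value of joint lever below 0.1 rad), for 0.2 s.
At the end, for the whole second after the job is handed in: Every spare present stands upright (within 0.3 rad) and at rest on the crate's floor inside its walls, the lid is shut (below 0.06 rad) and the lever is down on it (below 0.1 rad) (all of step 5 and x of filter in the frame of crate between -0.11 and 0.11 m and y of filter in the frame of crate between -0.078 and 0.078 m and z of filter in the frame of crate between -0.005 and 0.02 m and angle between each of filter, canister, sleeve, carton, housing's own z axis and vertical below 0.3 rad and x of canister in the frame of crate between -0.11 and 0.11 m and y of canister in the frame of crate between -0.078 and 0.078 m and z of canister in the frame of crate between -0.005 and 0.02 m and x of sleeve in the frame of crate between -0.11 and 0.11 m and y of sleeve in the frame of crate between -0.078 and 0.078 m and z of sleeve in the frame of crate between -0.005 and 0.02 m and x of carton in the frame of crate between -0.11 and 0.11 m and y of carton in the frame of crate between -0.078 and 0.078 m and z of carton in the frame of crate between -0.005 and 0.02 m and x of housing in the frame of crate between -0.11 and 0.11 m and y of housing in the frame of crate between -0.078 and 0.078 m and z of housing in the frame of crate between -0.005 and 0.02 m and linear speed of each of filter, canister, sleeve, carton, housing below 0.03 m/s); the robot touches nothing.
It fails at once if a thing that does not belong in the crate was moved more than 4 cm (distance of any of nut, wrench, bearing, flange, shaft, oil from where it was at the start of the episode above 0.04 m).
Of filter, canister, sleeve, carton, housing only 2 to 4 are there at a start; the rules pass over those that are not, and their reading is None.
At some moment in a run one of filter, canister, sleeve, carton, housing may be knocked a few centimetres aside while the robot is not near it.
It also fails if it takes over 210 s, if anything falls off the work surface, if the arm or the gripper's body presses on something with over 40 N, if the wrist force passes 120 N, or if a joint passes its speed limit or range.

## Working session

There is one attempt and no reset: what is moved stays moved. The work goes in short steps, Python scripts to look and compute and a shell command to move; the robot and the scene stay as the last step left them, time stands still between calls to the robot, and variables do not carry over. Pictures are saved under pics/ and viewed, at most 17 in all, crops included, and the job is handed in when it is done.

```bash
mkdir -p pics
cat > h.py <<'E'
import numpy as np, cv2
from plant import ctrl
from scipy.spatial.transform import Rotation as Ro
def snap(n,f=None):
    s=ctrl.snapshot(n)
    if f: cv2.imwrite('pics/'+f,s['color'][...,::-1])
    return s
def ray(s,p):
    u=cv2.undistortPoints(np.array([[p]],float),np.array(s['intrinsics'],float),np.array(s['distortion'],float))[0,0]
    R=np.array(s['R']);t=np.array(s['t'])
    return -R.T@t, R.T@np.array([u[0],u[1],1])
def onz(s,p,z):
    o,d=ray(s,p); return o+d*(z-o[2])/d[2]
def tri(s1,p1,s2,p2):
    o1,d1=ray(s1,p1);o2,d2=ray(s2,p2)
    A=np.stack([d1,-d2],1);k=np.linalg.lstsq(A,o2-o1,rcond=None)[0]
    a=o1+k[0]*d1;b=o2+k[1]*d2
    return (a+b)/2,np.linalg.norm(a-b)
def proj(s,X):
    return cv2.projectPoints(np.array(X,float).reshape(-1,1,3),cv2.Rodrigues(np.array(s['R'],float))[0],np.array(s['t'],float),np.array(s['intrinsics'],float),np.array(s['distortion'],float))[0][:,0]
E
python3 - <<'E'
from h import *
import pickle
d={}
for n in ('scene','side','wrist'):
    d[n]=snap(n,n+'0.png'); s=d[n]; print(n,(-np.array(s['R']).T@np.array(s['t'])).round(3),np.array(s['R'])[2].round(2))
pickle.dump(d,open('s0.pkl','wb'))
print(ctrl.get_obs())
E
```

```text
scene [ 1.063 -0.719  1.07 ] [-0.38  0.55 -0.74]
side [-0.182 -0.871  1.248] [ 0.46  0.54 -0.71]
wrist [ 0.676 -0.066  0.383] [-0.    0.25 -0.97]
{'clock': 0.15, 'joint_pos': array([ 1.65078078e+01,  2.05825989e+01,  6.45496101e-01, -1.56818776e-02,
       -7.01354738e+01, -1.65071352e+01]), 'qvel': array([-0.03520736, -0.09717911,  0.15779606, -0.05498652,  0.00146325,
       -0.01392517]), 'tau': array([ 1.39394037e-04, -5.83274567e+01,  2.93289685e+01,  7.00122759e+00,
        8.75052094e-03, -9.76538854e-05]), 'tool_pos': array([ 6.74654243e-01, -8.38248575e-06,  2.47825412e-01]), 'orientation': array([ 1.79926225e+02, -6.48729973e-03, -9.00046612e+01]), 'force': array([-0.02473146, -0.06821956, -0.95987545]), 'moment': array([ 0.00305623, -0.01443337, -0.02553197]), 'gripper_force': 0.0, 'opening': 0.08763896750146549}
```

View pics/scene0.png

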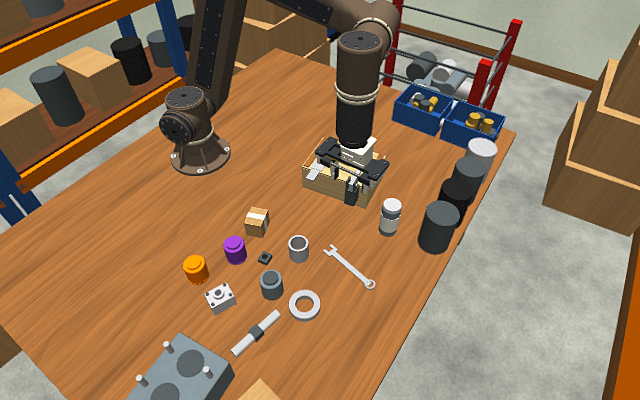

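View pics/side0.png

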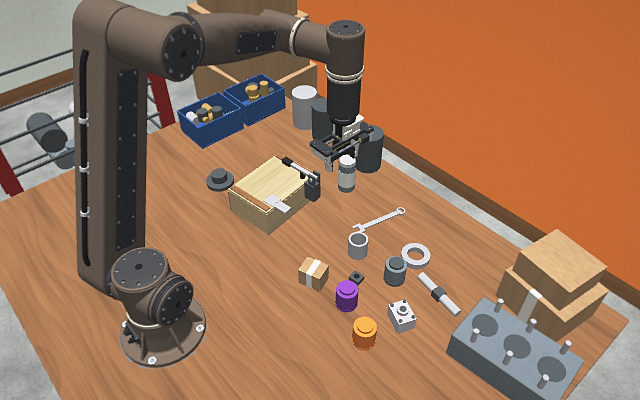

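View pics/wrist0.png

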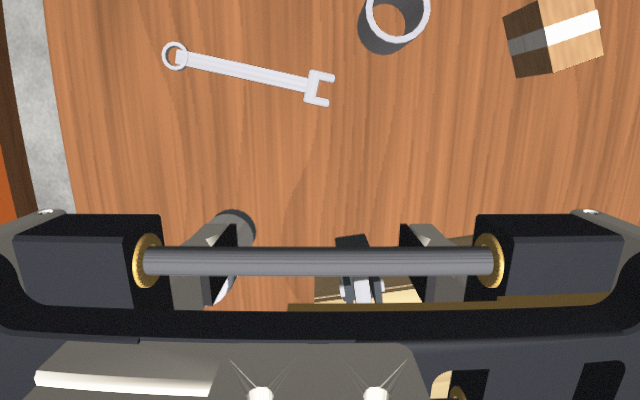

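Scene and side views: carton (257,222 / 313,273), sleeve (298,248 / 358,245), grey filter with dark boss (271,284 / 396,270), housing (220,296 / 402,315). Orange (196,268 / 365,333) and purple (235,249 / 347,295) are filter look-alikes and stay put, since the filter meant is the grey one. There is no canister to be seen. I'll confirm this in enlarged crops.

Run:
```python
import cv2
a=cv2.imread('pics/side0.png');b=cv2.imread('pics/scene0.png')
cv2.imwrite('pics/c1.png',cv2.resize(a[140:240,190:340],None,fx=5,fy=5,interpolation=2))
# two spares crops stacked side by side
l=cv2.resize(a[225:355,290:425],None,fx=2.9,fy=2.9,interpolation=2);r=cv2.resize(b[200:330,170:305],None,fx=2.9,fy=2.9,interpolation=2)
import numpy as np
cv2.imwrite('pics/c2.png',np.hstack([l,r]));print(l.shape)
```

```text
(377, 392, 3)
```

View pics/c1.png

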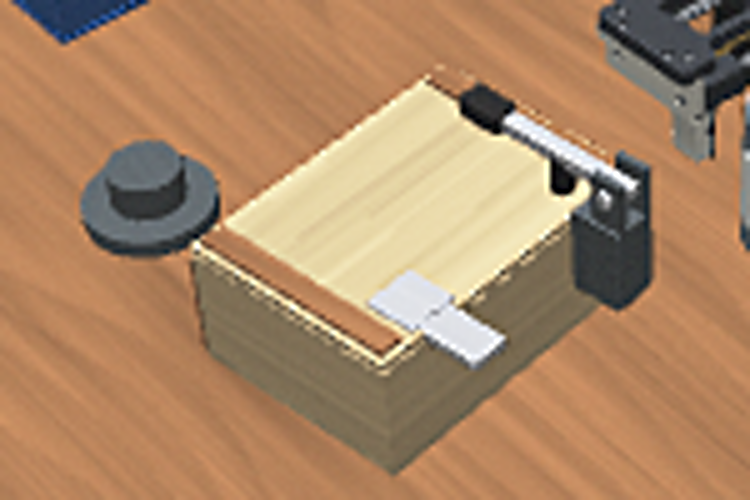

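View pics/c2.png

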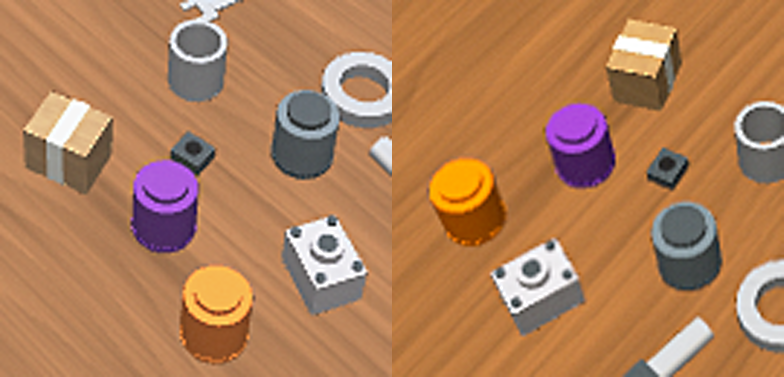

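Crop 1 shows the shut lid. In full-image pixels its top corners are (267,213), (229,188) and (276,156), the tab tip is at (288,211), the lever pivot at (311,180) and the grip at (287,161). Crop 2 confirms four spares: carton, sleeve, grey filter with dark boss, and housing. Purple and orange are decoys, the nut lies between the spares, and there is no canister.

Run:
```python
from h import *
import pickle
d=pickle.load(open('s0.pkl','rb'));S,C=d['side'],d['scene']
for n,p,z in [('--',(267,213),.104),('-+',(229,188.4),.104),('++',(276.4,155.6),.104),('bot--',(269.4,234),0),('tabtip',(288,210.8),.103),('pivot',(311,179.6),.135)]:
    print(n,onz(S,p,z).round(3))
for n,a,b in [('filter',(395.5,261.6),(271.4,277.6)),('sleeve',(358.3,240.5),(299.3,243.1)),('carton',(313.4,266.4),(257.2,215.5)),('housing',(402.8,308.4),(218.6,292))]:
    X,e=tri(S,a,C,b);print(n,X.round(3),e.round(4))
a=onz(S,(267,213),.104);b=onz(S,(229,188.4),.104);c=onz(S,(276.4,155.6),.104)
print(np.linalg.norm((a-b)[:2]),np.linalg.norm((c-b)[:2]))
y1=np.degrees(np.arctan2(*(c-b)[[1,0]]));y2=np.degrees(np.arctan2(*(b-a)[[1,0]]))-90
ctr=(a+c)/2;print('yaw',y1,y2,'ctr',ctr)
y=np.radians((y1+y2)/2);R=np.array([[np.cos(y),-np.sin(y)],[np.sin(y),np.cos(y)]])
for n,q,z in [('tab',(-.07,-.115),.101),('piv',(.075,-.118),.135),('grip0',(.075,0),.135),('hinge',(-.07,.088),.095)]:
    X=np.r_[ctr[:2]+R@q,z];print(n,X.round(3),'side',proj(S,X).round(1),'scene',proj(C,X).round(1))
for th in (0,.2,.3,.4,.5):
    X=np.r_[ctr[:2]+R@(.075,-.118+.118*np.cos(th)),.135+.118*np.sin(th)];print(th,proj(S,X).round(1),X.round(3))
```

```text
-- [0.436 0.079 0.104]
-+ [0.412 0.252 0.104]
++ [0.634 0.282 0.104]
bot-- [0.44  0.083 0.   ]
tabtip [0.492 0.043 0.103]
pivot [0.619 0.078 0.135]
filter [ 0.614 -0.305  0.071] 0.0003
sleeve [ 0.602 -0.159  0.054] 0.0073
carton [ 0.428 -0.149  0.06 ] 0.0038
housing [ 0.516 -0.421  0.058] 0.0034
0.17555499313252734 0.22342615006585287
yaw 7.49952441282773 7.928115841275286 ctr [0.53503952 0.18005664 0.104     ]
tab [0.481 0.057 0.101] side [[282.6 210.6]] scene [[306.9 176.2]]
piv [0.625 0.073 0.135] side [[313.4 179.5]] scene [[346.3 183.4]]
grip0 [0.609 0.19  0.135] side [[287.  164.3]] scene [[360.4 160.9]]
hinge [0.454 0.258 0.095] side [[238.7 183.9]] scene [[332.5 142.5]]
0 [[287.  164.3]] [0.609 0.19  0.135]
0.2 [[287.1 159.2]] [0.61  0.188 0.158]
0.3 [[287.6 156.9]] [0.61  0.185 0.17 ]
0.4 [[288.3 154.8]] [0.611 0.181 0.181]
0.5 [[289.3 152.9]] [0.611 0.176 0.192]
```

```bash
python3 -m creep '[{"grip":0,"delta_pos":[0,0,-1],"rotation":[0,0,0]},{"grip":0,"delta_pos":[0,0,-1],"rotation":[0,0,0]},{"grip":0,"delta_pos":[0,0,-1],"rotation":[0,0,0]}]'
python3 -m creep '[{"grip":0,"delta_pos":[-1,0.6,-0.5],"rotation":[0,0,0]},{"grip":0,"delta_pos":[-1,0.6,-0.5],"rotation":[0,0,0]},{"grip":0,"delta_pos":[-1,0.6,-0.5],"rotation":[0,0,0]}]'
python3 -m creep '[{"grip":0,"delta_pos":[-1,0.6,0],"rotation":[0,0,0]},{"grip":0,"delta_pos":[-1,0.6,0],"rotation":[0,0,0]},{"grip":0,"delta_pos":[-1,0.6,0],"rotation":[0,0,0]}]'
python3 -m creep '[{"grip":0,"delta_pos":[-1,0,0],"rotation":[0,0,-0.0867]},{"grip":0,"delta_pos":[-1,0,0],"rotation":[0,0,-0.0867]},{"grip":0,"delta_pos":[-1,0,0],"rotation":[0,0,-0.0867]},{"grip":0,"delta_pos":[-1,0,0],"rotation":[0,0,-0.0867]}]'
python3 - <<'E'
from h import *
import pickle
o=ctrl.get_obs();print(o['tool_pos'],o['orientation'],o['clock'])
pickle.dump({n:snap(n,n+'1.png') for n in ('scene','side','wrist')},open('s1.pkl','wb'))
E
```

```text
clock: 0.45
tool_pos: [0.6774, -0.0005, 0.3569]
orientation: [-179.3, 0.0, -90.0]
force: [1.3, -0.6, 0.7]
opening: 0.0878
gripper_force: 0.0
clock: 0.75
tool_pos: [0.6139, 0.1018, 0.4004]
orientation: [-179.9, 0.1, -90.0]
force: [-0.1, -0.4, 0.1]
opening: 0.0877
gripper_force: 0.0
clock: 1.05
tool_pos: [0.5529, 0.2029, 0.3987]
orientation: [180.0, 0.1, -89.9]
force: [-0.2, -0.0, -1.0]
opening: 0.0874
gripper_force: 0.0
clock: 1.45
tool_pos: [0.5547, 0.3011, 0.3975]
orientation: [179.9, -0.1, -82.1]
force: [0.5, -0.4, 0.4]
opening: 0.0876
gripper_force: 0.0
[0.55474832 0.30107065 0.39745382] [ 1.79913975e+02 -6.36029854e-02 -8.20974730e+01] 1.45
```

View pics/wrist1.png

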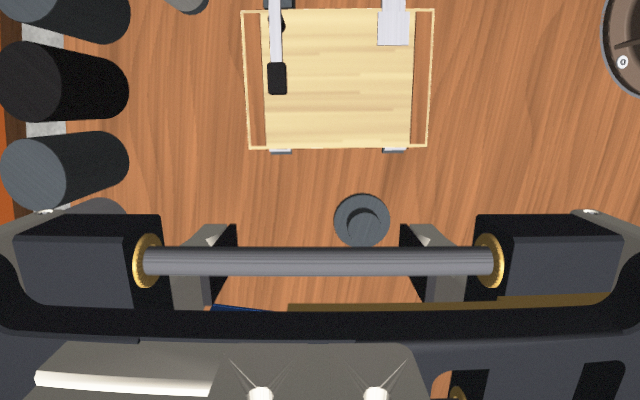

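Wrist view: lid corners at (434,9), (241,9), (428,146) and (249,150). The grip is at (277,78), the tab root at (392,45) and the flange at (362,220).

Run:
```python
from h import *
import pickle
d=pickle.load(open('s1.pkl','rb'));W,S=d['wrist'],d['side']
P=[onz(W,p,.104)[:2] for p in [(434,9),(241,9),(249,150),(428,146)]]
c=np.mean(P,0);vx=P[1]-P[0]+P[2]-P[3];yw=np.arctan2(vx[1],vx[0]);print(np.round(P,3),c,np.degrees(yw))
print([np.linalg.norm(P[i]-P[i-1]).round(3) for i in range(4)])
y=yw;R=np.array([[np.cos(y),-np.sin(y)],[np.sin(y),np.cos(y)]])
X,e=tri(W,(277,78),S,(287.4,161.4));print('grip',X,e,'crate',R.T@(X[:2]-c))
for th in (0,.1,.2,.3,.4,.5):
    X=np.r_[c+R@(.075,-.118+.118*np.cos(th)),.135+.118*np.sin(th)];print(th,proj(S,X).round(1),proj(W,X).round(1),X.round(3))
X=np.r_[c+R@(-.07,-.115),.101];print('tab',X.round(3),proj(S,X))
```

```text
[[0.437 0.088]
 [0.677 0.122]
 [0.651 0.298]
 [0.409 0.259]] [0.5432781  0.19157987] 8.595609169652608
[np.float64(0.173), np.float64(0.243), np.float64(0.178), np.float64(0.245)]
grip [0.61938266 0.20136186 0.13495024] 0.0015813620151757595 crate [ 0.07671176 -0.00170244]
0 [[286.5 161.5]] [[277.9  79. ]] [0.617 0.203 0.135]
0.1 [[286.4 158.9]] [[276.7  77.5]] [0.618 0.202 0.147]
0.2 [[286.6 156.4]] [[275.3  74.8]] [0.618 0.2   0.158]
0.3 [[287.1 154.1]] [[273.9  70.9]] [0.618 0.198 0.17 ]
0.4 [[287.8 151.9]] [[272.3  65.6]] [0.619 0.194 0.181]
0.5 [[288.8 150. ]] [[270.6  58.9]] [0.62  0.189 0.192]
tab [0.491 0.067 0.101] [[282.94869648 207.28392928]]
```

```bash
cat >> h.py <<'E'
C0=np.array([.545,.189]);YAW=np.radians(8.2)
RC=np.array([[np.cos(YAW),-np.sin(YAW)],[np.sin(YAW),np.cos(YAW)]])
def crate(x,y,z): return np.r_[C0+RC@(x,y),z]
def units(target,yaw=None,frm=None):
    "tool units from the present pose to a world TCP target; yaw in deg (tool yaw)"
    o=ctrl.get_obs();R=Ro.from_euler('xyz',o['orientation'],degrees=True).as_matrix()
    d=R.T@(np.array(target)-o['tool_pos'])*10
    r=None
    if yaw is not None:
        Rt=Ro.from_euler('xyz',[180,0,yaw],degrees=True).as_matrix();r=(Ro.from_matrix(R.T@Rt).as_rotvec()/(np.pi/2)).round(3)
    print('pos',o['tool_pos'].round(4),'rpy',o['orientation'].round(1),'t',round(o['clock'],2),'open',round(o['opening'],4),'-> units',d.round(3),r)
E
python3 -m creep '[{"grip":0,"delta_pos":[0.55,-0.24,0.9],"rotation":[0,0,0]},{"grip":0,"delta_pos":[0.55,-0.24,0.9],"rotation":[0,0,0]},{"grip":0,"delta_pos":[0.55,-0.24,0.9],"rotation":[0,0,0]}]' >/dev/null
python3 -m creep '[{"grip":0,"delta_pos":[0.55,-0.24,0.9],"rotation":[0,0,0]},{"grip":0,"delta_pos":[0.55,-0.24,0.9],"rotation":[0,0,0]},{"grip":0,"delta_pos":[0.55,-0.24,0.9],"rotation":[0,0,0]},{"grip":0,"delta_pos":[0.55,-0.24,0.9],"rotation":[0,0,0]}]'
python3 -c "
from h import *
units([.618,.2,.139],-81.8)"
```

```text
clock: 2.3
tool_pos: [0.6177, 0.1958, 0.2181]
orientation: [179.9, -0.1, -82.3]
force: [-0.7, -0.4, 0.8]
opening: 0.0873
gripper_force: 0.0
pos [0.6177 0.1958 0.2181] rpy [ 1.799e+02 -1.000e-01 -8.230e+01] t 2.3 open 0.0873 -> units [-0.042 -0.01   0.79 ] [ 0.001 -0.001 -0.006]
```

```bash
python3 -m creep '[{"grip":0,"delta_pos":[-0.04,0,0.4],"rotation":[0,0,0]},{"grip":0,"delta_pos":[-0.04,0,0.6],"rotation":[0,0,0]},{"grip":0,"delta_pos":[-0.04,0,0.79],"rotation":[0,0,0]},{"grip":1,"delta_pos":[-0.04,0,0.79],"rotation":[0,0,0]},{"grip":1,"delta_pos":[-0.04,0,0.79],"rotation":[0,0,0]}]'
python3 -m creep '[{"grip":1,"delta_pos":[0,0,0],"rotation":[0,0,0]},{"grip":1,"delta_pos":[0,0,0],"rotation":[0,0,0]},{"grip":1,"delta_pos":[0,0,0],"rotation":[0,0,0]},{"grip":1,"delta_pos":[0,0,0],"rotation":[0,0,0]},{"grip":1,"delta_pos":[0,0,0],"rotation":[0,0,0]}]'
```

```text
clock: 2.8
tool_pos: [0.6179, 0.2025, 0.1419]
orientation: [-179.8, 0.0, -82.1]
force: [-0.3, 0.2, -0.3]
opening: 0.0769
gripper_force: 0.0
clock: 3.3
tool_pos: [0.617, 0.2014, 0.1398]
orientation: [-180.0, 0.0, -82.2]
force: [0.8, 0.4, 0.4]
opening: 0.0372
gripper_force: 0.0
```

```bash
python3 -m creep '[{"grip":1,"delta_pos":[0,0,0],"rotation":[0,0,0]},{"grip":1,"delta_pos":[0,0,0],"rotation":[0,0,0]},{"grip":1,"delta_pos":[0,0,0],"rotation":[0,0,0]},{"grip":1,"delta_pos":[0,0,0],"rotation":[0,0,0]}]'
```

```text
clock: 3.7
tool_pos: [0.6179, 0.2016, 0.1399]
orientation: [-179.9, 0.0, -82.2]
force: [5.6, -1.6, -2.3]
opening: 0.022
gripper_force: 29.9
```

Gripped at 22 mm, as expected. Now the lift arc.

```bash
python3 -m creep '[{"grip":1,"delta_pos":[0.013,0,-0.176],"rotation":[0,0,0]},{"grip":1,"delta_pos":[0.053,0,-0.349],"rotation":[0,0,0]},{"grip":1,"delta_pos":[0.118,0,-0.513],"rotation":[0,0,0]},{"grip":1,"delta_pos":[0.206,0,-0.666],"rotation":[0,0,0]},{"grip":1,"delta_pos":[0.317,0,-0.804],"rotation":[0,0,0]}]'
python3 -m creep '[{"grip":1,"delta_pos":[0.13,0,-0.12],"rotation":[0,0,0]},{"grip":1,"delta_pos":[0.276,0,-0.22],"rotation":[0,0,0]},{"grip":1,"delta_pos":[0.435,0,-0.296],"rotation":[0,0,0]},{"grip":1,"delta_pos":[0.605,0,-0.347],"rotation":[0,0,0]},{"grip":1,"delta_pos":[0.78,0,-0.373],"rotation":[0,0,0]}]'
python3 -m creep '[{"grip":1,"delta_pos":[0.117,0,-0.003],"rotation":[0,0,0]},{"grip":1,"delta_pos":[0.235,0,0.007],"rotation":[0,0,0]},{"grip":1,"delta_pos":[0.351,0,0.028],"rotation":[0,0,0]},{"grip":1,"delta_pos":[0.42,0,0.048],"rotation":[0,0,0]},{"grip":1,"delta_pos":[0.42,0,0.048],"rotation":[0,0,0]}]'
```

```text
clock: 4.2
tool_pos: [0.6225, 0.1702, 0.2201]
orientation: [-179.9, 0.0, -82.2]
force: [10.2, -1.7, -9.8]
opening: 0.0215
gripper_force: 30.0
clock: 4.7
tool_pos: [0.6338, 0.0942, 0.2584]
orientation: [-179.7, 0.2, -82.1]
force: [8.8, 5.7, -3.6]
opening: 0.0219
gripper_force: 30.0
clock: 5.2
tool_pos: [0.6403, 0.0513, 0.2546]
orientation: [-179.6, 0.0, -82.2]
force: [8.1, 0.9, 4.2]
opening: 0.0219
gripper_force: 30.0
```

```bash
python3 -m creep '[{"grip":0,"delta_pos":[0,0,0],"rotation":[0,0,0]},{"grip":0,"delta_pos":[0,0,0],"rotation":[0,0,0]},{"grip":0,"delta_pos":[0,0,0],"rotation":[0,0,0]},{"grip":0,"delta_pos":[0,0,0],"rotation":[0,0,0]},{"grip":0,"delta_pos":[0,0,0],"rotation":[0,0,0]}]' >/dev/null
python3 -m creep '[{"grip":0,"delta_pos":[0,0,-0.4],"rotation":[0,0,0]},{"grip":0,"delta_pos":[0,0,-0.8],"rotation":[0,0,0]},{"grip":0,"delta_pos":[0,0,-0.8],"rotation":[0,0,0]}]'
python3 - <<'E'
from h import *
o=ctrl.get_obs();print('crate xy of tcp',RC.T@(o['tool_pos'][:2]-C0))
units(crate(-.07,-.115,.22),-81.8)
def p(t): return np.array([-(.088-.203*np.cos(t)+.006*np.sin(t)),-(.095+.203*np.sin(t)+.006*np.cos(t))])*10
T=np.linspace(0,2.0,16)
for k in range(0,15,5): print([(p(T[k+i])-p(T[k])).round(3).tolist() for i in range(1,6)])
S=snap('side','side2.png')
a=S['color'][...,::-1][120:240,180:340];cv2.imwrite('pics/c3.png',cv2.resize(a,None,fx=4.5,fy=4.5,interpolation=2))
E
```

```text
clock: 6.0
tool_pos: [0.6397, 0.0512, 0.3389]
orientation: [-179.5, -0.0, -82.2]
force: [0.4, -0.8, 1.4]
opening: 0.0803
gripper_force: 0.0
crate xy of tcp [ 0.07405836 -0.14992805]
pos [0.6397 0.0512 0.3389] rpy [-179.5   -0.   -82.2] t 6.0 open 0.0803 -> units [-0.34   1.454  1.176] [-0.006 -0.    -0.004]
[[-0.026, -0.269], [-0.088, -0.533], [-0.184, -0.786], [-0.312, -1.024], [-0.472, -1.242]]
[[-0.187, -0.196], [-0.398, -0.365], [-0.63, -0.504], [-0.879, -0.611], [-1.139, -0.685]]
[[-0.268, -0.038], [-0.538, -0.04], [-0.807, -0.006], [-1.069, 0.063], [-1.319, 0.166]]
```

View pics/c3.png

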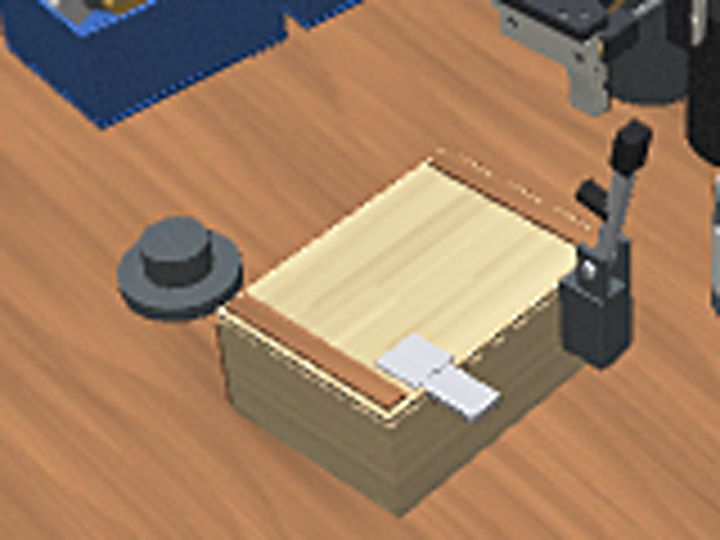

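The lever is up and leaning back (crop (630,150)) with the lid still shut. Next is the tab at crop (465,390).

```bash
python3 -m creep '[{"grip":0,"delta_pos":[-0.17,0.727,0.2],"rotation":[-0.006,0,-0.004]},{"grip":0,"delta_pos":[-0.17,0.727,0.2],"rotation":[-0.006,0,-0.004]},{"grip":0,"delta_pos":[-0.17,0.727,0.2],"rotation":[-0.006,0,-0.004]}]' >/dev/null
python3 -m creep '[{"grip":0,"delta_pos":[-0.17,0.727,0.976],"rotation":[0,0,0]},{"grip":0,"delta_pos":[-0.17,0.727,0.976],"rotation":[0,0,0]},{"grip":0,"delta_pos":[-0.17,0.727,0.976],"rotation":[0,0,0]},{"grip":0,"delta_pos":[-0.17,0.727,0.976],"rotation":[0,0,0]}]' >/dev/null
python3 -m creep '[{"grip":0,"delta_pos":[0,0,0.3],"rotation":[0,0,0]},{"grip":0,"delta_pos":[0,0,0.6],"rotation":[0,0,0]},{"grip":0,"delta_pos":[0,0,0.8],"rotation":[0,0,0]},{"grip":0,"delta_pos":[0,0,0.8],"rotation":[0,0,0]}]'
python3 -c "
from h import *
units(crate(-.07,-.115,.104),-81.8)"
```

```text
clock: 7.15
tool_pos: [0.4869, 0.064, 0.1337]
orientation: [179.2, -0.1, -81.9]
force: [0.1, -0.1, 0.6]
opening: 0.0877
gripper_force: 0.0
pos [0.4869 0.064  0.1337] rpy [ 1.792e+02 -1.000e-01 -8.190e+01] t 7.15 open 0.0877 -> units [-0.005 -0.057  0.296] [ 0.008 -0.001 -0.001]
```

```bash
python3 -m creep '[{"grip":0,"delta_pos":[0,-0.05,0.15],"rotation":[0.008,0,0]},{"grip":0,"delta_pos":[0,-0.05,0.3],"rotation":[0.008,0,0]},{"grip":1,"delta_pos":[0,-0.05,0.3],"rotation":[0.008,0,0]},{"grip":1,"delta_pos":[0,-0.05,0.3],"rotation":[0.008,0,0]},{"grip":1,"delta_pos":[0,-0.05,0.3],"rotation":[0.008,0,0]}]' >/dev/null
python3 -m creep '[{"grip":1,"delta_pos":[0,0,0],"rotation":[0,0,0]},{"grip":1,"delta_pos":[0,0,0],"rotation":[0,0,0]},{"grip":1,"delta_pos":[0,0,0],"rotation":[0,0,0]},{"grip":1,"delta_pos":[0,0,0],"rotation":[0,0,0]},{"grip":1,"delta_pos":[0,0,0],"rotation":[0,0,0]}]'
python3 -m creep '[{"grip":1,"delta_pos":[0,0,0],"rotation":[0,0,0]},{"grip":1,"delta_pos":[0,0,0],"rotation":[0,0,0]},{"grip":1,"delta_pos":[0,0,0],"rotation":[0,0,0]}]'
python3 -c "
from h import *
units(crate(-.07,-.115,.104),-81.8)"
```

```text
clock: 8.15
tool_pos: [0.4919, 0.0651, 0.1056]
orientation: [-179.8, 0.0, -81.8]
force: [1.3, -0.4, -1.2]
opening: 0.0296
gripper_force: 30.1
clock: 8.45
tool_pos: [0.4919, 0.0651, 0.1056]
orientation: [-179.8, -0.0, -81.8]
force: [0.0, 0.9, 1.2]
opening: 0.0297
gripper_force: 30.0
pos [0.4919 0.0651 0.1056] rpy [-179.8   -0.   -81.8] t 8.45 open 0.0297 -> units [-0.    -0.002  0.016] [-0.002 -0.    -0.   ]
```

```bash
python3 -m creep '[{"grip":1,"delta_pos":[-0.026,0,-0.269],"rotation":[0,0,0]},{"grip":1,"delta_pos":[-0.088,0,-0.533],"rotation":[0,0,0]},{"grip":1,"delta_pos":[-0.184,0,-0.786],"rotation":[0,0,0]}]'
python3 -m creep '[{"grip":1,"delta_pos":[-0.128,0,-0.238],"rotation":[0,0,0]},{"grip":1,"delta_pos":[-0.288,0,-0.456],"rotation":[0,0,0]},{"grip":1,"delta_pos":[-0.475,0,-0.652],"rotation":[0,0,0]},{"grip":1,"delta_pos":[-0.686,0,-0.821],"rotation":[0,0,0]},{"grip":1,"delta_pos":[-0.918,0,-0.96],"rotation":[0,0,0]}]'
python3 -m creep '[{"grip":1,"delta_pos":[-0.249,0,-0.107],"rotation":[0,0,0]},{"grip":1,"delta_pos":[-0.509,0,-0.181],"rotation":[0,0,0]},{"grip":1,"delta_pos":[-0.777,0,-0.219],"rotation":[0,0,0]}]'
python3 -m creep '[{"grip":1,"delta_pos":[-0.27,0,-0.002],"rotation":[0,0,0]},{"grip":1,"delta_pos":[-0.539,0,0.032],"rotation":[0,0,0]},{"grip":1,"delta_pos":[-0.801,0,0.101],"rotation":[0,0,0]}]'
python3 -m creep '[{"grip":1,"delta_pos":[-0.25,0,0.103],"rotation":[0,0,0]},{"grip":1,"delta_pos":[-0.25,0,0.103],"rotation":[0,0,0]},{"grip":1,"delta_pos":[-0.25,0,0.103],"rotation":[0,0,0]}]'
python3 -c "
from h import *
units(crate(-.07,.178,.280),-81.8)"
```

```text
clock: 8.75
tool_pos: [0.4891, 0.0835, 0.1847]
orientation: [-179.8, 0.0, -81.9]
force: [4.1, 5.9, -6.1]
opening: 0.0297
gripper_force: 30.0
clock: 9.25
tool_pos: [0.4754, 0.1741, 0.2808]
orientation: [-179.8, -0.1, -81.9]
force: [4.3, 0.7, -6.6]
opening: 0.0299
gripper_force: 30.0
clock: 9.55
tool_pos: [0.464, 0.2506, 0.3029]
orientation: [-179.9, -0.1, -81.9]
force: [1.2, -3.8, -1.3]
opening: 0.0298
gripper_force: 30.0
clock: 9.85
tool_pos: [0.452, 0.3307, 0.2932]
orientation: [-179.9, -0.0, -81.8]
force: [-5.7, -1.5, 5.0]
opening: 0.0297
gripper_force: 30.0
clock: 10.15
tool_pos: [0.4481, 0.3573, 0.2822]
orientation: [-179.9, 0.2, -81.7]
force: [-11.0, 4.6, 9.2]
opening: 0.0298
gripper_force: 30.0
pos [0.4481 0.3573 0.2822] rpy [-179.9    0.2  -81.7] t 10.15 open 0.0298 -> units [ 0.024 -0.019  0.022] [-0.001  0.002  0.001]
```

```bash
python3 -m creep '[{"grip":0.3,"delta_pos":[0,0,0],"rotation":[0,0,0]},{"grip":0.3,"delta_pos":[0,0,0],"rotation":[0,0,0]},{"grip":0.3,"delta_pos":[0,0,0],"rotation":[0,0,0]},{"grip":0.3,"delta_pos":[0,0,-0.3],"rotation":[0,0,0]},{"grip":0,"delta_pos":[0,0,-0.8],"rotation":[0,0,0]}]' 
python3 -m creep '[{"grip":0,"delta_pos":[0.4,0,-0.9],"rotation":[0,0,0]},{"grip":0,"delta_pos":[0.9,-0.1,-0.9],"rotation":[0,0,0]},{"grip":0,"delta_pos":[0.9,-0.1,-0.9],"rotation":[0,0,0]},{"grip":0,"delta_pos":[0.9,-0.1,-0.9],"rotation":[0,0,0]}]' >/dev/null
python3 -m creep '[{"grip":0,"delta_pos":[1,0,0],"rotation":[0,0,0.091]},{"grip":0,"delta_pos":[1,0,0],"rotation":[0,0,0.091]},{"grip":0,"delta_pos":[1,0,0],"rotation":[0,0,0.091]}]' >/dev/null
python3 -m creep '[{"grip":0,"delta_pos":[1,0,0],"rotation":[0,0,0]},{"grip":0,"delta_pos":[1,0,0],"rotation":[0,0,0]},{"grip":0,"delta_pos":[1,0,0],"rotation":[0,0,0]}]' >/dev/null
python3 -m creep '[{"grip":0,"delta_pos":[1,0,0],"rotation":[0,0,0]},{"grip":0,"delta_pos":[1,0,0],"rotation":[0,0,0]},{"grip":0,"delta_pos":[1,0,0],"rotation":[0,0,0]}]' >/dev/null
python3 -m creep '[{"grip":0,"delta_pos":[0.9,0,0],"rotation":[0,0,0]},{"grip":0,"delta_pos":[0.9,0,0],"rotation":[0,0,0]},{"grip":0,"delta_pos":[0.9,0,0],"rotation":[0,0,0]},{"grip":0,"delta_pos":[0.9,0,0],"rotation":[0,0,0]}]'
python3 - <<'E'
from h import *
import pickle
pickle.dump({n:snap(n,n+'3.png') for n in ('scene','side','wrist')},open('s3.pkl','wb'))
E
```

```text
clock: 10.65
tool_pos: [0.4485, 0.3536, 0.3589]
orientation: [179.9, -0.3, -81.9]
force: [0.3, 1.6, 0.3]
opening: 0.064
gripper_force: 0.0
clock: 12.35
tool_pos: [0.486, -0.1219, 0.4507]
orientation: [-179.9, 0.0, -90.1]
force: [0.0, 0.8, -0.0]
opening: 0.0875
gripper_force: 0.0
```

View pics/wrist3.png

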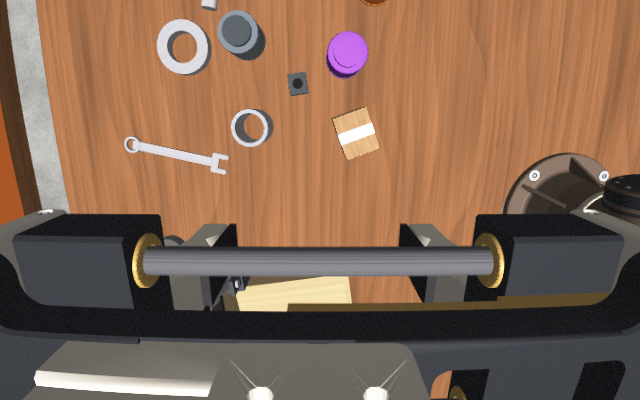

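View pics/side3.png

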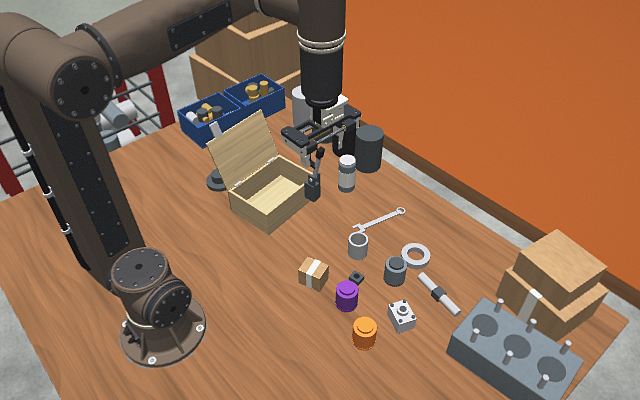

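Lid is open with the lever up. In the wrist view the sleeve is at (251,127), filter boss at (238,30), carton band at (356,133) and nut at (297,83). The housing is just beyond the top edge.

Run:
```python
from h import *
import pickle
d=pickle.load(open('s3.pkl','rb'));W,S=d['wrist'],d['side'];C=pickle.load(open('s0.pkl','rb'))['scene']
im=W['color'].astype(int)
def blob(box,f):
    x0,y0,x1,y1=box;m=f(im[y0:y1,x0:x1]).astype(np.uint8)
    c=max(cv2.findContours(m,0,cv2.CHAIN_APPROX_NONE)[0],key=cv2.contourArea);return c+np.array([x0,y0])
light=lambda a:(a.min(2)>150)&(a.max(2)-a.min(2)<45)
c=blob((225,100,280,155),light);e=cv2.fitEllipse(cv2.convexHull(c));print('sleeve',e)
X,er=tri(W,e[0],S,(358.3,240.5));print(X.round(4),er,onz(W,e[0],.066).round(4))
b=blob((325,100,390,165),lambda a:a.min(2)>150);r=cv2.minAreaRect(b);print('band',r)
X,er=tri(W,r[0],S,(313.4,266.4));print(X.round(4),er,onz(W,r[0],.064).round(4))
bx=cv2.boxPoints(r);P=np.array([onz(W,p,.064)[:2] for p in bx]);print([(np.linalg.norm(P[i]-P[i-1]).round(3),np.degrees(np.arctan2(*(P[i]-P[i-1])[::-1])).round(1)) for i in range(4)])
g=lambda a:(a.max(2)-a.min(2)<40)&(a.max(2)<75)
c=blob((215,8,262,55),g);e=cv2.minEnclosingCircle(c);print('boss',e)
X,er=tri(W,(238,30),S,(395.5,261.6));print(X.round(4),er,onz(W,(238,30),.078).round(4))
```

```text
sleeve ((249.07984924316406, 127.63402557373047), (36.55866241455078, 38.166988372802734), 149.70066833496094)
[ 0.6037 -0.1604  0.0496] 0.001665254963690125 [ 0.5994 -0.1607  0.066 ]
band ((355.9109802246094, 133.5959014892578), (12.757487297058105, 36.86796188354492), 69.44395446777344)
[ 0.4256 -0.1517  0.0628] 0.0028632695426628178 [ 0.4248 -0.1507  0.064 ]
[(np.float64(0.021), np.float64(-68.5)), (np.float64(0.06), np.float64(-159.4)), (np.float64(0.021), np.float64(112.9)), (np.float64(0.06), np.float64(20.7))]
boss ((246.5657958984375, 40.342105865478516), 18.554147720336914)
[ 0.6083 -0.3073  0.0772] 0.0023914231918392356 [ 0.607  -0.3065  0.078 ]
```

```bash
python3 -m creep '[{"grip":0,"delta_pos":[0.29,0.61,0.9],"rotation":[0,0,-0.23]},{"grip":0,"delta_pos":[0.29,0.61,0.9],"rotation":[0,0,-0.23]},{"grip":0,"delta_pos":[0.29,0.61,0.9],"rotation":[0,0,-0.23]},{"grip":0,"delta_pos":[0.29,0.61,0.9],"rotation":[0,0,-0.23]}]' >/dev/null
python3 -m creep '[{"grip":0,"delta_pos":[0,0,1],"rotation":[0,0,0]},{"grip":0,"delta_pos":[0,0,1],"rotation":[0,0,0]},{"grip":0,"delta_pos":[0,0,1],"rotation":[0,0,0]}]' >/dev/null
python3 -m creep '[{"grip":0,"delta_pos":[0,0,1],"rotation":[0,0,0]},{"grip":0,"delta_pos":[0,0,1],"rotation":[0,0,0]},{"grip":0,"delta_pos":[0,0,1],"rotation":[0,0,0]},{"grip":0,"delta_pos":[0,0,1],"rotation":[0,0,0]}]'
python3 -c "
from h import *
units([.425,-.151,.053],-69.3)"
```

```text
clock: 13.6
tool_pos: [0.4281, -0.1504, 0.1639]
orientation: [-179.8, -0.1, -69.3]
force: [0.4, -0.2, 1.7]
opening: 0.0876
gripper_force: 0.0
pos [ 0.4281 -0.1504  0.1639] rpy [-1.798e+02 -1.000e-01 -6.930e+01] t 13.6 open 0.0876 -> units [-0.008  0.036  1.109] [-0.002 -0.001  0.   ]
```

```bash
python3 -m creep '[{"grip":0,"delta_pos":[0,0.02,0.3],"rotation":[0,0,0]},{"grip":0,"delta_pos":[0,0.02,0.6],"rotation":[0,0,0]},{"grip":0,"delta_pos":[0,0.02,0.8],"rotation":[0,0,0]},{"grip":0,"delta_pos":[0,0.02,1],"rotation":[0,0,0]}]'
python3 -m creep '[{"grip":0,"delta_pos":[0,0,0.11],"rotation":[0,0,0]},{"grip":1,"delta_pos":[0,0,0.11],"rotation":[0,0,0]},{"grip":1,"delta_pos":[0,0,0.11],"rotation":[0,0,0]},{"grip":1,"delta_pos":[0,0,0.11],"rotation":[0,0,0]},{"grip":1,"delta_pos":[0,0,0.11],"rotation":[0,0,0]}]'
python3 -m creep '[{"grip":1,"delta_pos":[0,0,0],"rotation":[0,0,0]},{"grip":1,"delta_pos":[0,0,0],"rotation":[0,0,0]},{"grip":1,"delta_pos":[0,0,0],"rotation":[0,0,0]}]'
```

```text
clock: 14.0
tool_pos: [0.4285, -0.1509, 0.0642]
orientation: [-179.5, -0.2, -69.3]
force: [1.2, -0.2, -0.5]
opening: 0.0875
gripper_force: 0.0
clock: 14.5
tool_pos: [0.4254, -0.1511, 0.0517]
orientation: [-179.7, -0.1, -69.3]
force: [-1.1, -0.4, 1.9]
opening: 0.061
gripper_force: 2.0
clock: 14.8
tool_pos: [0.4249, -0.1512, 0.0514]
orientation: [-179.8, -0.1, -69.3]
force: [-1.8, 1.9, 9.0]
opening: 0.0576
gripper_force: 30.0
```

```bash
python3 -m creep '[{"grip":1,"delta_pos":[0,0,-0.2],"rotation":[0,0,0]},{"grip":1,"delta_pos":[0,0,-0.5],"rotation":[0,0,0]},{"grip":1,"delta_pos":[0,0,-0.9],"rotation":[0,0,0]},{"grip":1,"delta_pos":[0,0,-0.9],"rotation":[0,0,0]}]' >/dev/null
python3 -m creep '[{"grip":1,"delta_pos":[0,0,-0.4],"rotation":[0,0,0.05]},{"grip":1,"delta_pos":[0,0,-0.8],"rotation":[0,0,0.1]},{"grip":1,"delta_pos":[0,0,-1],"rotation":[0,0,0.139]},{"grip":1,"delta_pos":[0,0,-1],"rotation":[0,0,0.139]}]'
python3 -c "
from h import *
units(crate(-.052,.037,.24),-81.8)"
```

```text
clock: 15.6
tool_pos: [0.425, -0.1513, 0.2431]
orientation: [-179.5, -0.0, -81.9]
force: [-0.5, 0.1, -3.0]
opening: 0.0579
gripper_force: 30.0
pos [ 0.425  -0.1513  0.2431] rpy [-179.5   -0.   -81.9] t 15.6 open 0.0579 -> units [-3.569 -1.146  0.038] [-0.006 -0.    -0.001]
```

```bash
python3 -m creep '[{"grip":1,"delta_pos":[-0.4,-0.13,0],"rotation":[-0.006,0,0]},{"grip":1,"delta_pos":[-0.89,-0.287,0],"rotation":[-0.006,0,0]},{"grip":1,"delta_pos":[-0.89,-0.287,0],"rotation":[-0.006,0,0]}]' >/dev/null
python3 -m creep '[{"grip":1,"delta_pos":[-0.45,-0.14,0],"rotation":[0,0,0]},{"grip":1,"delta_pos":[-0.89,-0.287,0],"rotation":[0,0,0]}]' >/dev/null
python3 -m creep '[{"grip":1,"delta_pos":[-0.45,-0.14,0],"rotation":[0,0,0]},{"grip":1,"delta_pos":[-0.89,-0.287,0],"rotation":[0,0,0]}]' >/dev/null
python3 -m creep '[{"grip":1,"delta_pos":[-0.45,-0.14,0],"rotation":[0,0,0]},{"grip":1,"delta_pos":[-0.89,-0.287,0],"rotation":[0,0,0]},{"grip":1,"delta_pos":[-0.89,-0.287,0],"rotation":[0,0,0]},{"grip":1,"delta_pos":[-0.89,-0.287,0],"rotation":[0,0,0]}]'
python3 - <<'E'
from h import *
units(crate(-.052,.037,.0615),-81.8)
import pickle
d={n:snap(n) for n in('side','scene','wrist')};pickle.dump(d,open('s4.pkl','wb'))
a=cv2.resize(d['side']['color'][110:250,190:340],None,fx=2.6,fy=2.6,interpolation=2);b=cv2.resize(d['scene']['color'][80:220,270:420],None,fx=2.6,fy=2.6,interpolation=2)
cv2.imwrite('pics/c4.png',np.hstack([a,b])[...,::-1])
E
```

```text
clock: 16.7
tool_pos: [0.4858, 0.2179, 0.2375]
orientation: [179.4, -0.1, -81.7]
force: [0.1, -1.0, -3.4]
opening: 0.0581
gripper_force: 30.0
pos [0.4858 0.2179 0.2375] rpy [ 1.794e+02 -1.000e-01 -8.170e+01] t 16.7 open 0.0581 -> units [-0.003 -0.042  1.76 ] [ 0.006 -0.001  0.001]
```

View pics/c4.png

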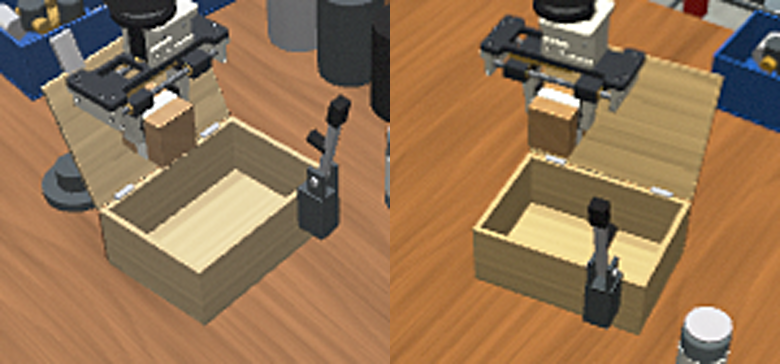

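The crop shows the crate open with the carton hanging over the hinge side. Rim corners in the side half are (205,275), (103,208) and (235,118); in the scene half they are (476,228), (532,155) and (690,203).

Run:
```python
from h import *
import pickle
d=pickle.load(open('s4.pkl','rb'));S,C=d['side'],d['scene']
q={}
for n,a,b,xy in [('--',(205,275),(476,228),(-.123,-.088)),('-+',(103,208),(532,155),(-.123,.088)),('++',(235,118),(690,203),(.123,.088))]:
    a=(a[0]/2.6+189.8,a[1]/2.6+109.8);b=((b[0]-390)/2.6+269.8,b[1]/2.6+79.8)
    X,e=tri(S,a,C,b);print(n,X.round(4),round(e,4),'model',crate(*xy,.095).round(4))
```

```text
-- [0.4417 0.0833 0.0922] 0.0114 model [0.4358 0.0844 0.095 ]
-+ [0.4166 0.2599 0.0903] 0.0008 model [0.4107 0.2586 0.095 ]
++ [0.6549 0.2902 0.0927] 0.0063 model [0.6542 0.2936 0.095 ]
```

```bash
sed -i 's/C0=np.array(\[.545,.189\]);YAW=np.radians(8.2)/C0=np.array([.547,.1885]);YAW=np.radians(8.0)/' h.py
python3 -m creep '[{"grip":1,"delta_pos":[0,-0.06,0.3],"rotation":[0.006,0,0]},{"grip":1,"delta_pos":[0,-0.06,0.6],"rotation":[0.006,0,0]},{"grip":1,"delta_pos":[0,-0.06,0.9],"rotation":[0.006,0,0]},{"grip":1,"delta_pos":[0,-0.06,0.9],"rotation":[0.006,0,0]}]' >/dev/null
python3 -m creep '[{"grip":1,"delta_pos":[0,0,0.3],"rotation":[0,0,0]},{"grip":1,"delta_pos":[0,0,0.5],"rotation":[0,0,0]},{"grip":1,"delta_pos":[0,0,0.65],"rotation":[0,0,0]},{"grip":1,"delta_pos":[0,0,0.75],"rotation":[0,0,0]},{"grip":1,"delta_pos":[0,0,0.75],"rotation":[0,0,0]}]'
python3 -c "
from h import *
units(crate(-.052,.037,.061),-82)"
```

```text
clock: 17.75
tool_pos: [0.4924, 0.2177, 0.0748]
orientation: [-179.9, -0.0, -81.9]
force: [1.0, -1.4, -2.8]
opening: 0.0576
gripper_force: 30.0
pos [0.4924 0.2177 0.0748] rpy [-179.9   -0.   -81.9] t 17.75 open 0.0576 -> units [-0.005  0.02   0.138] [-0.002 -0.     0.001]
```

```bash
python3 -m creep '[{"grip":1,"delta_pos":[0,0.02,0.07],"rotation":[0,0,0]},{"grip":1,"delta_pos":[0,0.02,0.135],"rotation":[0,0,0]},{"grip":1,"delta_pos":[0,0.02,0.135],"rotation":[0,0,0]}]'
python3 -m creep '[{"grip":0.2,"delta_pos":[0,0,0],"rotation":[0,0,0]},{"grip":0.2,"delta_pos":[0,0,0],"rotation":[0,0,0]},{"grip":0.2,"delta_pos":[0,0,0],"rotation":[0,0,0]},{"grip":0.2,"delta_pos":[0,0,-0.2],"rotation":[0,0,0]},{"grip":0.2,"delta_pos":[0,0,-0.5],"rotation":[0,0,0]}]'
python3 -m creep '[{"grip":0.2,"delta_pos":[0,0,-0.5],"rotation":[0,0,0]},{"grip":0,"delta_pos":[0,0,-1],"rotation":[0,0,0]},{"grip":0,"delta_pos":[0,0,-1],"rotation":[0,0,0]}]'
python3 -c "
from h import *
units([.600,-0.03,.33],-90)"
```

```text
clock: 18.05
tool_pos: [0.4901, 0.2178, 0.061]
orientation: [-179.8, -0.0, -81.8]
force: [-0.8, -0.4, -2.7]
opening: 0.0578
gripper_force: 30.0
clock: 18.55
tool_pos: [0.4894, 0.2172, 0.1106]
orientation: [-180.0, -0.1, -81.8]
force: [1.3, 1.1, -0.3]
opening: 0.0701
gripper_force: 0.0
clock: 18.85
tool_pos: [0.4933, 0.22, 0.2192]
orientation: [-179.2, 0.3, -81.8]
force: [0.8, 0.3, 0.1]
opening: 0.0811
gripper_force: 0.0
pos [0.4933 0.22   0.2192] rpy [-179.2    0.3  -81.8] t 18.85 open 0.0811 -> units [ 2.621 -0.714 -1.112] [-0.009  0.004  0.092]
```

```bash
python3 -m creep '[{"grip":0,"delta_pos":[0.2,0,-1],"rotation":[0,0,0]},{"grip":0,"delta_pos":[0.2,0,-1],"rotation":[0,0,0]},{"grip":0,"delta_pos":[0.5,0,-1],"rotation":[0,0,0]},{"grip":0,"delta_pos":[1,0,-1],"rotation":[0,0,0]}]' >/dev/null
python3 -m creep '[{"grip":0,"delta_pos":[1,-0.1,-0.5],"rotation":[-0.005,0,0.091]},{"grip":0,"delta_pos":[1,-0.1,-0.5],"rotation":[-0.005,0,0.091]},{"grip":0,"delta_pos":[1,-0.1,-0.5],"rotation":[-0.005,0,0.091]}]' >/dev/null
python3 -m creep '[{"grip":0,"delta_pos":[1,-0.1,-0.8],"rotation":[0,0,0]},{"grip":0,"delta_pos":[1,-0.1,-0.8],"rotation":[0,0,0]},{"grip":0,"delta_pos":[1,-0.1,-0.8],"rotation":[0,0,0]}]' >/dev/null
python3 -m creep '[{"grip":0,"delta_pos":[1,-0.1,0],"rotation":[0,0,0]},{"grip":0,"delta_pos":[1,-0.1,0],"rotation":[0,0,0]},{"grip":0,"delta_pos":[1,-0.1,0],"rotation":[0,0,0]}]' >/dev/null
python3 -m creep '[{"grip":0,"delta_pos":[0.3,-0.2,0],"rotation":[0,0,0]},{"grip":0,"delta_pos":[0.3,-0.2,0],"rotation":[0,0,0]},{"grip":0,"delta_pos":[0.3,-0.2,0],"rotation":[0,0,0]},{"grip":0,"delta_pos":[0.3,-0.2,0],"rotation":[0,0,0]}]'
python3 - <<'E'
from h import *
import pickle
pickle.dump(snap('wrist','wA.png'),open('wA.pkl','wb'))
E
python3 -m creep '[{"grip":0,"delta_pos":[0.5,0.5,0],"rotation":[0,0,0]},{"grip":0,"delta_pos":[0.5,0.5,0],"rotation":[0,0,0]},{"grip":0,"delta_pos":[0.5,0.5,0],"rotation":[0,0,0]},{"grip":0,"delta_pos":[0.5,0.5,0],"rotation":[0,0,0]}]'
python3 - <<'E'
from h import *
import pickle
pickle.dump(snap('wrist','wB.png'),open('wB.pkl','wb'))
cv2.imwrite('pics/wAB.png',np.hstack([cv2.resize(cv2.imread('pics/w%s.png'%k)[:230,120:460],None,fx=1.17,fy=1.17,interpolation=2) for k in 'AB']))
E
```

```text
clock: 20.55
tool_pos: [0.5679, -0.208, 0.4412]
orientation: [179.7, 0.0, -90.0]
force: [0.5, 0.2, 0.0]
opening: 0.0876
gripper_force: 0.0
clock: 21.0
tool_pos: [0.5177, -0.2584, 0.4422]
orientation: [179.8, -0.0, -90.0]
force: [0.9, -0.2, 0.2]
opening: 0.0879
gripper_force: 0.0
```

View pics/wAB.png

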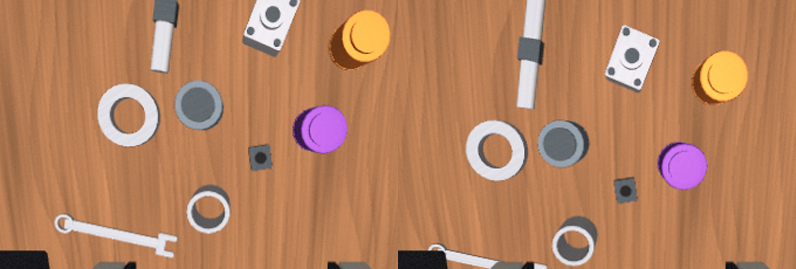

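Both wrist views show the full set. In crop A: sleeve rim (209,211), filter (199,103), housing boss (272,14). In crop B: sleeve (573,244), filter (563,143), housing (632,56). The orange and purple cans are well apart from these.

Run:
```python
from h import *
import pickle
A,B=[pickle.load(open('w%s.pkl'%k,'rb')) for k in 'AB']
def blob(W,c,r,f):
    x0,y0=max(0,int(c[0]-r)),max(0,int(c[1]-r));a=W['color'][y0:int(c[1]+r),x0:int(c[0]+r)].astype(int)
    m=f(a).astype(np.uint8);k=max(cv2.findContours(m,0,cv2.CHAIN_APPROX_NONE)[0],key=cv2.contourArea);return k+np.array([x0,y0])
light=lambda a:(a.min(2)>140)&(a.max(2)-a.min(2)<45)
grey=lambda a:(a.max(2)-a.min(2)<40)&(a.max(2)<150)
e=[cv2.fitEllipse(cv2.convexHull(blob(W,c,25,light))) for W,c in((A,(298.6,180.3)),(B,(269.6,208.5)))]
print('sleeve',e,tri(A,e[0][0],B,e[1][0]),onz(A,e[0][0],.066),onz(B,e[1][0],.066))
f=[cv2.minEnclosingCircle(blob(W,c,28,grey)) for W,c in((A,(290,88)),(B,(261,122)))]
print('filter',f,tri(A,f[0][0],B,f[1][0]),tri(A,(290,88),B,(261,122)),onz(A,(290,88),.078),onz(B,(261,122),.078))
h=cv2.minAreaRect(blob(B,(320,48),34,light));print('housing',h,onz(B,h[0],.05),tri(A,(352.5,12),B,(320,47)))
P=np.array([onz(B,p,.05)[:2] for p in cv2.boxPoints(h)])
print([(np.linalg.norm(P[i]-P[i-1]).round(3),np.degrees(np.arctan2(*(P[i]-P[i-1])[::-1])).round(1)) for i in range(4)])
print('nut',onz(B,((625-398)/1.17+120,190/1.17),.018),'bearing',onz(B,((495-398)/1.17+120,151/1.17),.022),'purple',onz(B,((683-398)/1.17+120,164/1.17),.078))
units([.600,-.161,.056],-90)
```

```text
sleeve [((297.4970397949219, 180.91195678710938), (35.87004852294922, 36.916255950927734), 104.2673110961914), ((269.09552001953125, 209.6642303466797), (33.679622650146484, 36.031494140625), 110.346923828125)] (array([ 0.60032758, -0.16083146,  0.06395802]), np.float64(3.216719422687486e-05)) [ 0.60019299 -0.1612712   0.066     ] [ 0.60001416 -0.16149456  0.066     ]
filter [((288.5, 89.18965148925781), 15.218385696411133), ((257.93524169921875, 122.7014389038086), 14.707073211669922)] (array([ 0.61162973, -0.30706601,  0.0697803 ]), np.float64(0.00016402889881824358)) (array([ 0.60910881, -0.30862973,  0.0610057 ]), np.float64(0.0025082691374491936)) [ 0.60869024 -0.30832064  0.078     ] [ 0.60523105 -0.30833527  0.078     ]
housing ((319.2241516113281, 48.689666748046875), (34.72502899169922, 47.1666145324707), 21.80141258239746) [ 0.51432376 -0.42034533  0.05      ] (array([ 0.51328072, -0.42239413,  0.05321638]), np.float64(0.0003901627377721603))
[(np.float64(0.055), np.float64(-21.1)), (np.float64(0.07), np.float64(-113.4)), (np.float64(0.053), np.float64(159.5)), (np.float64(0.071), np.float64(67.7))]
nut [ 0.52339717 -0.23495975  0.018     ] bearing [ 0.71766252 -0.29530443  0.022     ] purple [ 0.44452593 -0.27992309  0.078     ]
pos [ 0.518  -0.2582  0.4418] rpy [179.8   0.  -90. ] t 21.05 open 0.0873 -> units [-0.972 -0.834  3.855] [ 0.002  0.    -0.   ]
```

```bash
python3 -m creep '[{"grip":0,"delta_pos":[-0.97,-0.82,0.6],"rotation":[0,0,0]},{"grip":0,"delta_pos":[-0.97,-0.82,0.9],"rotation":[0,0,0]},{"grip":0,"delta_pos":[-0.97,-0.82,0.9],"rotation":[0,0,0]},{"grip":0,"delta_pos":[-0.97,-0.82,0.9],"rotation":[0,0,0]}]' >/dev/null
python3 -m creep '[{"grip":0,"delta_pos":[0,0,1],"rotation":[0,0,0]},{"grip":0,"delta_pos":[0,0,1],"rotation":[0,0,0]},{"grip":0,"delta_pos":[0,0,1],"rotation":[0,0,0]}]' >/dev/null
python3 -m creep '[{"grip":0,"delta_pos":[0,0,1],"rotation":[0,0,0]},{"grip":0,"delta_pos":[0,0,1],"rotation":[0,0,0]},{"grip":0,"delta_pos":[0,0,1],"rotation":[0,0,0]},{"grip":0,"delta_pos":[0,0,1],"rotation":[0,0,0]},{"grip":0,"delta_pos":[0,0,1],"rotation":[0,0,0]}]'
python3 -c "
from h import *
units([.600,-.161,.054],-90)"
```

```text
clock: 22.25
tool_pos: [0.6012, -0.162, 0.1551]
orientation: [-180.0, -0.1, -90.0]
force: [0.4, -0.2, 1.1]
opening: 0.0881
gripper_force: 0.0
pos [ 0.6012 -0.162   0.1551] rpy [-1.8e+02 -1.0e-01 -9.0e+01] t 22.25 open 0.0881 -> units [-0.011  0.013  1.011] [-0.    -0.001  0.   ]
```

```bash
python3 -m creep '[{"grip":0,"delta_pos":[-0.01,0,0.3],"rotation":[0,0,0]},{"grip":0,"delta_pos":[-0.01,0,0.6],"rotation":[0,0,0]},{"grip":0,"delta_pos":[-0.01,0,0.85],"rotation":[0,0,0]},{"grip":0,"delta_pos":[-0.01,0,1],"rotation":[0,0,0]},{"grip":0,"delta_pos":[-0.01,0,1],"rotation":[0,0,0]}]'
python3 -m creep '[{"grip":1,"delta_pos":[0,0,0],"rotation":[0,0,0]},{"grip":1,"delta_pos":[0,0,0],"rotation":[0,0,0]},{"grip":1,"delta_pos":[0,0,0],"rotation":[0,0,0]},{"grip":1,"delta_pos":[0,0,0],"rotation":[0,0,0]},{"grip":1,"delta_pos":[0,0,0],"rotation":[0,0,0]}]'
python3 -m creep '[{"grip":1,"delta_pos":[0,0,0],"rotation":[0,0,0]},{"grip":1,"delta_pos":[0,0,0],"rotation":[0,0,0]},{"grip":1,"delta_pos":[0,0,-0.3],"rotation":[0,0,0]},{"grip":1,"delta_pos":[0,0,-0.7],"rotation":[0,0,0]},{"grip":1,"delta_pos":[0,0,-1],"rotation":[0,0,0]}]'
python3 -m creep '[{"grip":1,"delta_pos":[0,0,-0.4],"rotation":[0,0,0]},{"grip":1,"delta_pos":[0,0,-0.8],"rotation":[0,0,0]},{"grip":1,"delta_pos":[0,0,-1],"rotation":[0,0,0]},{"grip":1,"delta_pos":[0,0,-1],"rotation":[0,0,0]}]'
python3 -c "
from h import *
units(crate(.05,.042,.31),-82)"
```

```text
clock: 22.75
tool_pos: [0.599, -0.1608, 0.0518]
orientation: [179.8, -0.0, -90.0]
force: [-0.8, 0.2, -0.4]
opening: 0.0875
gripper_force: 0.0
clock: 23.25
tool_pos: [0.5992, -0.1608, 0.0524]
orientation: [179.9, -0.0, -90.0]
force: [-1.3, 0.7, 6.7]
opening: 0.0624
gripper_force: 30.0
clock: 23.75
tool_pos: [0.5986, -0.1608, 0.1526]
orientation: [179.7, -0.0, -90.0]
force: [1.1, 0.1, -2.6]
opening: 0.0625
gripper_force: 30.0
clock: 24.15
tool_pos: [0.6004, -0.1609, 0.2545]
orientation: [-179.9, -0.0, -90.0]
force: [0.2, -0.2, -3.2]
opening: 0.0622
gripper_force: 30.0
pos [ 0.6004 -0.1609  0.2545] rpy [-179.9   -0.   -90. ] t 24.15 open 0.0622 -> units [-3.979  0.098 -0.556] [-0.001 -0.    -0.089]
```

```bash
python3 -m creep '[{"grip":1,"delta_pos":[0,0,-0.5],"rotation":[0,0,0]},{"grip":1,"delta_pos":[0,0,-1],"rotation":[0,0,0]},{"grip":1,"delta_pos":[0,0,-1],"rotation":[0,0,0]}]' >/dev/null
python3 -m creep '[{"grip":1,"delta_pos":[-0.3,0,0],"rotation":[0,0,0]},{"grip":1,"delta_pos":[-0.7,0,0],"rotation":[0,0,0]},{"grip":1,"delta_pos":[-0.99,0.025,0],"rotation":[0,0,0]}]' >/dev/null
python3 -m creep '[{"grip":1,"delta_pos":[-0.45,0,0],"rotation":[0,0,0]},{"grip":1,"delta_pos":[-0.99,0.025,0],"rotation":[0,0,0]}]' >/dev/null
python3 -m creep '[{"grip":1,"delta_pos":[-0.5,0,0],"rotation":[0,0,0]},{"grip":1,"delta_pos":[-0.99,0.025,0],"rotation":[0,0,0]}]'
python3 -m creep '[{"grip":1,"delta_pos":[-0.5,0,0],"rotation":[0,0,-0.045]},{"grip":1,"delta_pos":[-0.99,0.025,0],"rotation":[0,0,-0.089]},{"grip":1,"delta_pos":[-0.99,0.025,0],"rotation":[0,0,-0.089]},{"grip":1,"delta_pos":[-0.99,0.025,0],"rotation":[0,0,-0.089]}]'
python3 -c "
from h import *
units(crate(.05,.042,.063),-82)"
```

```text
clock: 25.15
tool_pos: [0.5915, 0.1341, 0.3487]
orientation: [179.6, -0.0, -90.0]
force: [1.4, -0.4, -3.6]
opening: 0.0624
gripper_force: 30.0
clock: 25.55
tool_pos: [0.5891, 0.2325, 0.3483]
orientation: [179.5, -0.0, -81.9]
force: [-0.0, -1.7, -4.1]
opening: 0.0631
gripper_force: 30.0
pos [0.5891 0.2325 0.3483] rpy [179.5  -0.  -81.9] t 25.55 open 0.0631 -> units [-0.045 -0.046  2.853] [ 0.005 -0.     0.001]
```

```bash
python3 -m creep '[{"grip":1,"delta_pos":[-0.04,-0.04,0.4],"rotation":[0.005,0,0]},{"grip":1,"delta_pos":[-0.04,-0.04,0.9],"rotation":[0.005,0,0]},{"grip":1,"delta_pos":[-0.04,-0.04,1],"rotation":[0.005,0,0]}]' >/dev/null
python3 -m creep '[{"grip":1,"delta_pos":[0,0,0.4],"rotation":[0,0,0]},{"grip":1,"delta_pos":[0,0,0.7],"rotation":[0,0,0]},{"grip":1,"delta_pos":[0,0,0.9],"rotation":[0,0,0]},{"grip":1,"delta_pos":[0,0,0.9],"rotation":[0,0,0]}]' >/dev/null
python3 -m creep '[{"grip":1,"delta_pos":[0,0,0.2],"rotation":[0,0,0]},{"grip":1,"delta_pos":[0,0,0.4],"rotation":[0,0,0]},{"grip":1,"delta_pos":[0,0,0.6],"rotation":[0,0,0]},{"grip":1,"delta_pos":[0,0,0.75],"rotation":[0,0,0]},{"grip":1,"delta_pos":[0,0,0.75],"rotation":[0,0,0]}]'
python3 -c "
from h import *
units(crate(.05,.042,.0615),-82)"
```

```text
clock: 26.75
tool_pos: [0.5935, 0.2351, 0.086]
orientation: [-179.9, -0.0, -82.1]
force: [0.3, 0.5, -2.8]
opening: 0.0624
gripper_force: 30.0
pos [0.5935 0.2351 0.086 ] rpy [-179.9   -0.   -82.1] t 26.75 open 0.0624 -> units [-0.023  0.026  0.245] [-0.001 -0.    -0.001]
```

```bash
python3 -m creep '[{"grip":1,"delta_pos":[-0.02,0.02,0.1],"rotation":[0,0,0]},{"grip":1,"delta_pos":[-0.02,0.02,0.2],"rotation":[0,0,0]},{"grip":1,"delta_pos":[-0.02,0.02,0.24],"rotation":[0,0,0]},{"grip":1,"delta_pos":[-0.02,0.02,0.24],"rotation":[0,0,0]}]'
python3 -m creep '[{"grip":0.15,"delta_pos":[0,0,0],"rotation":[0,0,0]},{"grip":0.15,"delta_pos":[0,0,0],"rotation":[0,0,0]},{"grip":0.15,"delta_pos":[0,0,0],"rotation":[0,0,0]},{"grip":0.15,"delta_pos":[0,0,-0.2],"rotation":[0,0,0]},{"grip":0.15,"delta_pos":[0,0,-0.5],"rotation":[0,0,0]}]'
python3 -m creep '[{"grip":0.15,"delta_pos":[0,0,-0.5],"rotation":[0,0,0]},{"grip":0.1,"delta_pos":[0,0,-1],"rotation":[0,0,0]},{"grip":0,"delta_pos":[0,0,-1],"rotation":[0,0,0]}]' >/dev/null
python3 -m creep '[{"grip":0,"delta_pos":[0,0,-0.5],"rotation":[0,0,0]},{"grip":0,"delta_pos":[0,0,-1],"rotation":[0,0,0]},{"grip":0,"delta_pos":[0,0,-1],"rotation":[0,0,0]}]'
python3 -c "
from h import *
units([.514,-.3,.35],-111)"
```

```text
clock: 27.15
tool_pos: [0.591, 0.2374, 0.0615]
orientation: [-179.9, 0.0, -82.0]
force: [0.4, -0.3, -3.2]
opening: 0.0625
gripper_force: 30.0
clock: 27.65
tool_pos: [0.5903, 0.2369, 0.1112]
orientation: [-180.0, -0.1, -82.0]
force: [-0.1, 0.6, 0.0]
opening: 0.0745
gripper_force: 0.0
clock: 28.25
tool_pos: [0.5934, 0.2382, 0.3212]
orientation: [-179.1, 0.3, -82.0]
force: [-0.1, 0.6, 1.2]
opening: 0.0876
gripper_force: 0.0
pos [0.5934 0.2382 0.3212] rpy [-179.1    0.3  -82. ] t 28.25 open 0.0876 -> units [ 5.217  1.532 -0.338] [-0.009  0.006  0.323]
```

```bash
python3 -m creep '[{"grip":0,"delta_pos":[0.4,0.1,-0.4],"rotation":[0,0,0]},{"grip":0,"delta_pos":[0.7,0.2,-0.7],"rotation":[0,0,0]},{"grip":0,"delta_pos":[1,0.3,-1],"rotation":[0,0,0]},{"grip":0,"delta_pos":[1,0.3,-1],"rotation":[0,0,0]}]' >/dev/null
python3 -m creep '[{"grip":0,"delta_pos":[0.5,0.15,0],"rotation":[0,0,0]},{"grip":0,"delta_pos":[1,0.3,0],"rotation":[0,0,0]},{"grip":0,"delta_pos":[1,0.3,0],"rotation":[0,0,0]}]' >/dev/null
python3 -m creep '[{"grip":0,"delta_pos":[0.5,0.15,0],"rotation":[0,0,0]},{"grip":0,"delta_pos":[1,0.3,0],"rotation":[0,0,0]},{"grip":0,"delta_pos":[1,0.3,0],"rotation":[0,0,0]}]' >/dev/null
python3 -m creep '[{"grip":0,"delta_pos":[0.5,0.15,0],"rotation":[0,0,0]},{"grip":0,"delta_pos":[1,0.3,0],"rotation":[0,0,0]},{"grip":0,"delta_pos":[1,0.3,0],"rotation":[0,0,0]}]' >/dev/null
python3 -m creep '[{"grip":0,"delta_pos":[0.5,0.15,-0.1],"rotation":[-0.009,0.006,0.089]},{"grip":0,"delta_pos":[0.8,0.3,-0.1],"rotation":[-0.009,0.006,0.089]},{"grip":0,"delta_pos":[0.8,0.3,-0.1],"rotation":[-0.009,0.006,0.089]},{"grip":0,"delta_pos":[0.8,0.3,-0.1],"rotation":[-0.009,0.006,0.089]}]'
cat > look.py <<'E'
from h import *
import sys
W=snap('wrist',sys.argv[1])
def blob(X,r,f):
    c=proj(W,X)[0];x0,y0=max(0,int(c[0]-r)),max(0,int(c[1]-r));a=W['color'][y0:int(c[1]+r),x0:int(c[0]+r)].astype(int)
    k=cv2.findContours(f(a).astype(np.uint8),0,cv2.CHAIN_APPROX_NONE)[0]
    return max(k,key=cv2.contourArea)+np.array([x0,y0])
light=lambda a:(a.min(2)>140)&(a.max(2)-a.min(2)<45)
grey=lambda a:(a.max(2)-a.min(2)<40)&(a.max(2)<150)
def t(n,f):
    try: f()
    except Exception as e: print(n,e)
def hs():
    h=cv2.minAreaRect(blob((.514,-.421,.05),40,light));P=np.array([onz(W,p,.05)[:2] for p in cv2.boxPoints(h)])
    print('housing',onz(W,h[0],.05).round(4),[(np.linalg.norm(P[i]-P[i-1]).round(3),np.degrees(np.arctan2(*(P[i]-P[i-1])[::-1])).round(1)) for i in (0,1)])
def fi():
    f=cv2.minEnclosingCircle(blob((.609,-.307,.07),30,grey));print('filter',f,onz(W,f[0],.07).round(4))
t('h',hs);t('f',fi)
units([.514,-.421,.17],-111)
E
python3 look.py w5.png
```

```text
clock: 29.95
tool_pos: [0.5084, -0.2591, 0.4211]
orientation: [179.4, -0.5, -90.1]
force: [0.2, 0.5, 0.7]
opening: 0.0877
gripper_force: 0.0
housing [ 0.5141 -0.4201  0.05  ] [(np.float64(0.055), np.float64(-20.2)), (np.float64(0.071), np.float64(-112.6))]
filter ((247.98641967773438, 125.64705657958984), 15.386467933654785) [ 0.6112 -0.3073  0.07  ]
pos [ 0.5085 -0.2585  0.4211] rpy [179.4  -0.5 -90. ] t 30.0 open 0.0879 -> units [ 1.602 -0.082  2.525] [ 0.005 -0.007  0.233]
```

```bash
python3 -m creep '[{"grip":0,"delta_pos":[0.8,-0.04,0.5],"rotation":[0,0,0]},{"grip":0,"delta_pos":[0.8,-0.04,0.8],"rotation":[0,0,0]},{"grip":0,"delta_pos":[0.8,-0.04,0.8],"rotation":[0,0,0]}]' >/dev/null
python3 -m creep '[{"grip":0,"delta_pos":[0.8,-0.04,0.8],"rotation":[0.005,-0.007,0.238]},{"grip":0,"delta_pos":[0.8,-0.04,0.8],"rotation":[0.005,-0.007,0.238]},{"grip":0,"delta_pos":[0.8,-0.04,0.8],"rotation":[0.005,-0.007,0.238]},{"grip":0,"delta_pos":[0.8,-0.04,0.8],"rotation":[0.005,-0.007,0.238]}]' >/dev/null
python3 -m creep '[{"grip":0,"delta_pos":[0,0,0.5],"rotation":[0,0,0]},{"grip":0,"delta_pos":[0,0,1],"rotation":[0,0,0]},{"grip":0,"delta_pos":[0,0,1],"rotation":[0,0,0]},{"grip":0,"delta_pos":[0,0,1],"rotation":[0,0,0]}]'
python3 -c "
from h import *
units([.514,-.4205,.045],-111.5)"
```

```text
clock: 31.1
tool_pos: [0.5157, -0.4199, 0.1646]
orientation: [180.0, -0.1, -111.3]
force: [0.4, 0.1, 0.7]
opening: 0.0875
gripper_force: 0.0
pos [ 0.5157 -0.4199  0.1646] rpy [ 1.800e+02 -1.000e-01 -1.113e+02] t 31.1 open 0.0875 -> units [0.01  0.013 1.196] [ 0.    -0.001  0.003]
```

```bash
python3 -m creep '[{"grip":0,"delta_pos":[0.01,0,0.3],"rotation":[0,0,0]},{"grip":0,"delta_pos":[0.01,0,0.6],"rotation":[0,0,0]},{"grip":0,"delta_pos":[0.01,0,0.85],"rotation":[0,0,0]},{"grip":0,"delta_pos":[0.01,0,1],"rotation":[0,0,0]},{"grip":0,"delta_pos":[0.01,0,1],"rotation":[0,0,0]}]'
python3 -m creep '[{"grip":0,"delta_pos":[0,0,0.16],"rotation":[0,0,0]},{"grip":1,"delta_pos":[0,0,0.16],"rotation":[0,0,0]},{"grip":1,"delta_pos":[0,0,0.16],"rotation":[0,0,0]},{"grip":1,"delta_pos":[0,0,0.16],"rotation":[0,0,0]},{"grip":1,"delta_pos":[0,0,0.16],"rotation":[0,0,0]}]'
python3 -m creep '[{"grip":1,"delta_pos":[0,0,0],"rotation":[0,0,0]},{"grip":1,"delta_pos":[0,0,0],"rotation":[0,0,0]},{"grip":1,"delta_pos":[0,0,0],"rotation":[0,0,0]}]'
```

```text
clock: 31.6
tool_pos: [0.5148, -0.4213, 0.0634]
orientation: [180.0, -0.0, -111.4]
force: [-1.6, -0.5, 0.6]
opening: 0.0876
gripper_force: 0.0
clock: 32.1
tool_pos: [0.5147, -0.4217, 0.048]
orientation: [-179.9, -0.0, -111.4]
force: [-0.2, -0.6, 0.7]
opening: 0.0614
gripper_force: 0.0
clock: 32.4
tool_pos: [0.5142, -0.4216, 0.0475]
orientation: [-180.0, -0.0, -111.4]
force: [-1.2, 1.3, 6.2]
opening: 0.054
gripper_force: 30.0
```

```bash
python3 -m creep '[{"grip":1,"delta_pos":[0,0,-0.2],"rotation":[0,0,0]},{"grip":1,"delta_pos":[0,0,-0.5],"rotation":[0,0,0]},{"grip":1,"delta_pos":[0,0,-0.9],"rotation":[0,0,0]},{"grip":1,"delta_pos":[0,0,-1],"rotation":[0,0,0]}]' >/dev/null
python3 -m creep '[{"grip":1,"delta_pos":[0,0,-0.4],"rotation":[0,0,-0.08]},{"grip":1,"delta_pos":[0,0,-0.8],"rotation":[0,0,-0.16]},{"grip":1,"delta_pos":[0,0,-1],"rotation":[0,0,-0.24]},{"grip":1,"delta_pos":[0,0,-1],"rotation":[0,0,-0.327]},{"grip":1,"delta_pos":[0,0,-1],"rotation":[0,0,-0.327]}]'
python3 -c "
from h import *
units(crate(-.052,-.04,.25),-82)"
```

```text
clock: 33.3
tool_pos: [0.5138, -0.4208, 0.2456]
orientation: [179.9, 0.1, -81.9]
force: [-0.9, 0.1, -6.5]
opening: 0.0538
gripper_force: 30.0
pos [ 0.5138 -0.4208  0.2456] rpy [ 1.799e+02  1.000e-01 -8.190e+01] t 33.3 open 0.0538 -> units [-5.587 -0.664 -0.036] [0.001 0.001 0.001]
```

6 moves of (-0.93, -0.11).

```bash
python3 -m creep '[{"grip":1,"delta_pos":[-0.3,0,0],"rotation":[0,0,0]},{"grip":1,"delta_pos":[-0.6,-0.1,0],"rotation":[0,0,0]},{"grip":1,"delta_pos":[-0.93,-0.11,0],"rotation":[0,0,0]}]' >/dev/null
python3 -m creep '[{"grip":1,"delta_pos":[-0.46,-0.05,0],"rotation":[0,0,0]},{"grip":1,"delta_pos":[-0.93,-0.11,0],"rotation":[0,0,0]}]' >/dev/null
python3 -m creep '[{"grip":1,"delta_pos":[-0.46,-0.05,0],"rotation":[0,0,0]},{"grip":1,"delta_pos":[-0.93,-0.11,0],"rotation":[0,0,0]}]' >/dev/null
python3 -m creep '[{"grip":1,"delta_pos":[-0.46,-0.05,0],"rotation":[0,0,0]},{"grip":1,"delta_pos":[-0.93,-0.11,0],"rotation":[0,0,0]}]' >/dev/null
python3 -m creep '[{"grip":1,"delta_pos":[-0.46,-0.05,0],"rotation":[0,0,0]},{"grip":1,"delta_pos":[-0.93,-0.11,0],"rotation":[0,0,0]}]' >/dev/null
python3 -m creep '[{"grip":1,"delta_pos":[-0.46,-0.05,0],"rotation":[0,0,0]},{"grip":1,"delta_pos":[-0.7,-0.11,0],"rotation":[0,0,0]},{"grip":1,"delta_pos":[-0.93,-0.11,0],"rotation":[0,0,0]},{"grip":1,"delta_pos":[-0.93,-0.11,0],"rotation":[0,0,0]},{"grip":1,"delta_pos":[-0.93,-0.11,0],"rotation":[0,0,0]}]'
python3 -c "
from h import *
units(crate(-.052,-.04,.058),-82)"
```

```text
clock: 34.9
tool_pos: [0.5011, 0.1405, 0.245]
orientation: [179.8, -0.1, -82.1]
force: [-0.2, 0.0, -5.5]
opening: 0.0539
gripper_force: 30.0
pos [0.5011 0.1405 0.245 ] rpy [ 1.798e+02 -1.000e-01 -8.210e+01] t 34.9 open 0.0539 -> units [-0.014 -0.008  1.87 ] [ 0.002 -0.001 -0.002]
```

```bash
python3 -m creep '[{"grip":1,"delta_pos":[0,0,0.4],"rotation":[0,0,0]},{"grip":1,"delta_pos":[0,0,0.7],"rotation":[0,0,0]},{"grip":1,"delta_pos":[0,0,0.95],"rotation":[0,0,0]},{"grip":1,"delta_pos":[0,0,0.95],"rotation":[0,0,0]}]' >/dev/null
python3 -m creep '[{"grip":1,"delta_pos":[0,0,0.2],"rotation":[0,0,0]},{"grip":1,"delta_pos":[0,0,0.4],"rotation":[0,0,0]},{"grip":1,"delta_pos":[0,0,0.6],"rotation":[0,0,0]},{"grip":1,"delta_pos":[0,0,0.75],"rotation":[0,0,0]},{"grip":1,"delta_pos":[0,0,0.75],"rotation":[0,0,0]}]'
python3 -c "
from h import *
units(crate(-.052,-.04,.057),-82)"
```

```text
clock: 35.8
tool_pos: [0.5015, 0.1395, 0.0759]
orientation: [179.8, -0.1, -82.1]
force: [-0.7, -1.5, -6.1]
opening: 0.0537
gripper_force: 30.0
pos [0.5015 0.1395 0.0759] rpy [ 1.798e+02 -1.000e-01 -8.210e+01] t 35.8 open 0.0537 -> units [-0.022  0.001  0.189] [ 0.002 -0.001 -0.001]
```

```bash
python3 -m creep '[{"grip":1,"delta_pos":[-0.02,0,0.08],"rotation":[0.002,0,0]},{"grip":1,"delta_pos":[-0.02,0,0.15],"rotation":[0.002,0,0]},{"grip":1,"delta_pos":[-0.02,0,0.185],"rotation":[0.002,0,0]},{"grip":1,"delta_pos":[-0.02,0,0.185],"rotation":[0.002,0,0]}]'
python3 -m creep '[{"grip":0.2,"delta_pos":[0,0,0],"rotation":[0,0,0]},{"grip":0.2,"delta_pos":[0,0,0],"rotation":[0,0,0]},{"grip":0.2,"delta_pos":[0,0,0],"rotation":[0,0,0]},{"grip":0.2,"delta_pos":[0,0,-0.2],"rotation":[0,0,0]},{"grip":0.2,"delta_pos":[0,0,-0.5],"rotation":[0,0,0]}]'
python3 -m creep '[{"grip":0.2,"delta_pos":[0,0,-0.5],"rotation":[0,0,0]},{"grip":0.1,"delta_pos":[0,0,-1],"rotation":[0,0,0]},{"grip":0,"delta_pos":[0,0,-1],"rotation":[0,0,0]}]' >/dev/null
python3 -m creep '[{"grip":0,"delta_pos":[0.2,0,-0.5],"rotation":[0,0,0]},{"grip":0,"delta_pos":[0.5,0,-1],"rotation":[0,0,0]},{"grip":0,"delta_pos":[1,0,-1],"rotation":[0,0,0]}]'
python3 -m creep '[{"grip":0,"delta_pos":[0.5,-0.1,-0.5],"rotation":[0,0,0.089]},{"grip":0,"delta_pos":[1,-0.2,-1],"rotation":[0,0,0.089]},{"grip":0,"delta_pos":[1,-0.2,-1],"rotation":[0,0,0.089]}]'
python3 -m creep '[{"grip":0,"delta_pos":[0.5,-0.2,0],"rotation":[0,0,0]},{"grip":0,"delta_pos":[1,-0.4,0],"rotation":[0,0,0]},{"grip":0,"delta_pos":[1,-0.4,0],"rotation":[0,0,0]},{"grip":0,"delta_pos":[1,-0.4,0],"rotation":[0,0,0]}]'
python3 look.py w6.png
```

```text
clock: 36.2
tool_pos: [0.5015, 0.1422, 0.058]
orientation: [-179.9, -0.0, -82.0]
force: [0.1, -0.1, -5.8]
opening: 0.0538
gripper_force: 30.0
clock: 36.7
tool_pos: [0.5007, 0.1418, 0.1077]
orientation: [180.0, -0.1, -82.0]
force: [1.2, 0.8, 0.5]
opening: 0.07
gripper_force: 0.0
clock: 37.3
tool_pos: [0.5162, 0.051, 0.3129]
orientation: [-179.3, 0.1, -81.8]
force: [0.8, 0.4, -0.4]
opening: 0.0873
gripper_force: 0.0
clock: 37.6
tool_pos: [0.5476, -0.0481, 0.4096]
orientation: [-179.7, 0.0, -90.1]
force: [0.9, 0.1, 0.7]
opening: 0.0877
gripper_force: 0.0
clock: 38.0
tool_pos: [0.5875, -0.1479, 0.4063]
orientation: [-179.9, 0.0, -90.2]
force: [-0.3, 0.0, 0.8]
opening: 0.0879
gripper_force: 0.0
h max() iterable argument is empty
filter ((300.6446533203125, 42.764339447021484), 17.39594841003418) [ 0.6117 -0.3074  0.07  ]
pos [ 0.5873 -0.1467  0.4067] rpy [-179.9    0.   -90.1] t 38.05 open 0.0874 -> units [2.745 0.731 2.364] [-0.001  0.     0.232]
```

```bash
python3 -m creep '[{"grip":0.1,"delta_pos":[0.4,-0.1,0.4],"rotation":[0,0,0]},{"grip":0.1,"delta_pos":[0.8,-0.22,0.8],"rotation":[0,0,0]},{"grip":0.1,"delta_pos":[0.8,-0.22,0.8],"rotation":[0,0,0]}]' >/dev/null
python3 -m creep '[{"grip":0.1,"delta_pos":[0.4,0,0.4],"rotation":[0,0,0]},{"grip":0.1,"delta_pos":[0.8,0,0.8],"rotation":[0,0,0]},{"grip":0.1,"delta_pos":[0.8,0,0.8],"rotation":[0,0,0]}]' >/dev/null
python3 -m creep '[{"grip":0.1,"delta_pos":[0,0,0.4],"rotation":[0,0,0]},{"grip":0.1,"delta_pos":[0,0,0.8],"rotation":[0,0,0]},{"grip":0.1,"delta_pos":[0,0,0.8],"rotation":[0,0,0]},{"grip":0.1,"delta_pos":[0,0,0.8],"rotation":[0,0,0]}]'
python3 -c "
from h import *
units([.609,-.3075,.056],-90)"
```

```text
clock: 39.05
tool_pos: [0.6107, -0.3053, 0.1686]
orientation: [-179.8, -0.0, -89.9]
force: [0.2, -0.2, 1.3]
opening: 0.0787
gripper_force: 0.0
pos [ 0.6107 -0.3053  0.1686] rpy [-179.8   -0.   -89.9] t 39.05 open 0.0787 -> units [0.021 0.02  1.126] [-0.002 -0.     0.001]
```

```bash
python3 -m creep '[{"grip":0.1,"delta_pos":[0.02,0.01,0.3],"rotation":[0,0,0]},{"grip":0.1,"delta_pos":[0.02,0.01,0.6],"rotation":[0,0,0]},{"grip":0.1,"delta_pos":[0.02,0.01,0.85],"rotation":[0,0,0]},{"grip":0.1,"delta_pos":[0.02,0.01,1],"rotation":[0,0,0]},{"grip":0.1,"delta_pos":[0.02,0.01,1],"rotation":[0,0,0]}]'
python3 -m creep '[{"grip":0.1,"delta_pos":[0,0,0.12],"rotation":[0,0,0]},{"grip":1,"delta_pos":[0,0,0.12],"rotation":[0,0,0]},{"grip":1,"delta_pos":[0,0,0.12],"rotation":[0,0,0]},{"grip":1,"delta_pos":[0,0,0.12],"rotation":[0,0,0]},{"grip":1,"delta_pos":[0,0,0.12],"rotation":[0,0,0]}]'
python3 -m creep '[{"grip":1,"delta_pos":[0,0,0],"rotation":[0,0,0]},{"grip":1,"delta_pos":[0,0,0],"rotation":[0,0,0]}]'
python3 -m creep '[{"grip":1,"delta_pos":[0,0,-0.2],"rotation":[0,0,0]},{"grip":1,"delta_pos":[0,0,-0.5],"rotation":[0,0,0]},{"grip":1,"delta_pos":[0,0,-0.9],"rotation":[0,0,0]},{"grip":1,"delta_pos":[0,0,-1],"rotation":[0,0,0]}]' >/dev/null
python3 -m creep '[{"grip":1,"delta_pos":[0,0,-0.5],"rotation":[0,0,-0.04]},{"grip":1,"delta_pos":[0,0,-1],"rotation":[0,0,-0.089]},{"grip":1,"delta_pos":[0,0,-1],"rotation":[0,0,-0.089]}]' >/dev/null
python3 -m creep '[{"grip":1,"delta_pos":[0,0,-0.5],"rotation":[0,0,0]},{"grip":1,"delta_pos":[0,0,-1],"rotation":[0,0,0]},{"grip":1,"delta_pos":[0,0,-1],"rotation":[0,0,0]},{"grip":1,"delta_pos":[0,0,-1],"rotation":[0,0,0]}]'
python3 -c "
from h import *
units(crate(.047,-.036,.35),-82)"
```

```text
clock: 39.55
tool_pos: [0.6095, -0.3077, 0.0672]
orientation: [-179.9, 0.0, -90.0]
force: [-0.4, 0.6, -0.4]
opening: 0.0792
gripper_force: 0.0
clock: 40.05
tool_pos: [0.6099, -0.3083, 0.056]
orientation: [-179.8, -0.0, -90.0]
force: [0.2, 0.4, 2.5]
opening: 0.0637
gripper_force: 30.0
clock: 40.25
tool_pos: [0.6099, -0.3083, 0.0559]
orientation: [-179.8, -0.0, -90.0]
force: [0.9, 0.6, 5.6]
opening: 0.0633
gripper_force: 30.0
clock: 41.35
tool_pos: [0.6085, -0.3079, 0.3548]
orientation: [-179.8, 0.0, -82.0]
force: [0.1, 0.4, -5.5]
opening: 0.0637
gripper_force: 30.0
pos [ 0.6085 -0.3079  0.3548] rpy [-179.8    0.   -82. ] t 41.35 open 0.0637 -> units [-4.641 -0.548  0.053] [-0.002  0.    -0.001]
```

```bash
python3 -m creep '[{"grip":1,"delta_pos":[-0.3,0,0],"rotation":[0,0,0]},{"grip":1,"delta_pos":[-0.6,-0.1,0],"rotation":[0,0,0]},{"grip":1,"delta_pos":[-0.93,-0.11,0],"rotation":[0,0,0]}]' >/dev/null
python3 -m creep '[{"grip":1,"delta_pos":[-0.46,-0.05,0],"rotation":[0,0,0]},{"grip":1,"delta_pos":[-0.93,-0.11,0],"rotation":[0,0,0]}]' >/dev/null
python3 -m creep '[{"grip":1,"delta_pos":[-0.46,-0.05,0],"rotation":[0,0,0]},{"grip":1,"delta_pos":[-0.93,-0.11,0],"rotation":[0,0,0]}]' >/dev/null
python3 -m creep '[{"grip":1,"delta_pos":[-0.46,-0.05,0],"rotation":[0,0,0]},{"grip":1,"delta_pos":[-0.93,-0.11,0],"rotation":[0,0,0]}]' >/dev/null
python3 -m creep '[{"grip":1,"delta_pos":[-0.4,-0.05,0],"rotation":[0,0,0]},{"grip":1,"delta_pos":[-0.7,-0.11,0],"rotation":[0,0,0]},{"grip":1,"delta_pos":[-0.92,-0.11,0],"rotation":[0,0,0]},{"grip":1,"delta_pos":[-0.92,-0.11,0],"rotation":[0,0,0]},{"grip":1,"delta_pos":[-0.92,-0.11,0],"rotation":[0,0,0]}]'
python3 - <<'E'
from h import *
units(crate(.047,-.036,.0655),-82)
S=snap('side');C=snap('scene')
a=cv2.resize(S['color'][80:240,190:350],None,fx=2.5,fy=2.5,interpolation=2);b=cv2.resize(C['color'][60:220,270:430],None,fx=2.5,fy=2.5,interpolation=2)
cv2.imwrite('pics/c7.png',np.hstack([a,b])[...,::-1])
E
```

```text
clock: 42.75
tool_pos: [0.5975, 0.1592, 0.3524]
orientation: [179.9, -0.1, -82.0]
force: [0.2, -0.6, -4.1]
opening: 0.0634
gripper_force: 30.0
pos [0.5975 0.1592 0.3524] rpy [ 1.799e+02 -1.000e-01 -8.200e+01] t 42.75 open 0.0634 -> units [-0.003 -0.015  2.869] [ 0.001 -0.001  0.   ]
```

View pics/c7.png

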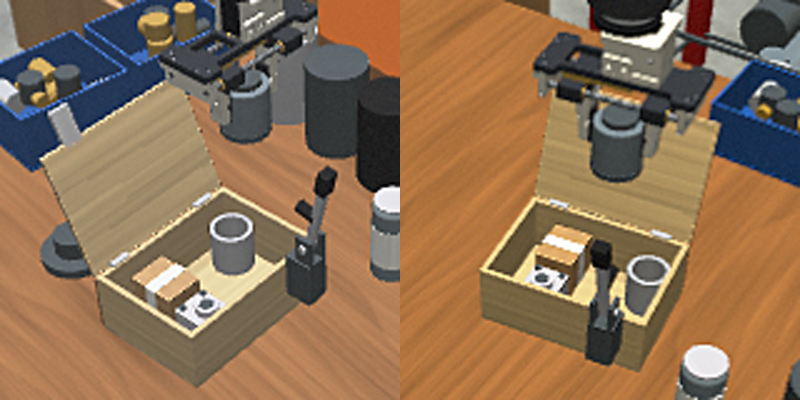

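The crop shows the carton, housing and sleeve upright in the crate, with the filter hanging over the last free corner and clear of the lever.

```bash
python3 -m creep '[{"grip":1,"delta_pos":[0,0,0.4],"rotation":[0,0,0]},{"grip":1,"delta_pos":[0,0,0.8],"rotation":[0,0,0]},{"grip":1,"delta_pos":[0,0,1],"rotation":[0,0,0]},{"grip":1,"delta_pos":[0,0,1],"rotation":[0,0,0]}]'
python3 -m creep '[{"grip":1,"delta_pos":[0,0,0.3],"rotation":[0,0,0]},{"grip":1,"delta_pos":[0,0,0.6],"rotation":[0,0,0]},{"grip":1,"delta_pos":[0,0,0.85],"rotation":[0,0,0]},{"grip":1,"delta_pos":[0,0,0.85],"rotation":[0,0,0]}]'
python3 -m creep '[{"grip":1,"delta_pos":[0,0,0.2],"rotation":[0,0,0]},{"grip":1,"delta_pos":[0,0,0.4],"rotation":[0,0,0]},{"grip":1,"delta_pos":[0,0,0.6],"rotation":[0,0,0]},{"grip":1,"delta_pos":[0,0,0.8],"rotation":[0,0,0]},{"grip":1,"delta_pos":[0,0,0.8],"rotation":[0,0,0]}]'
python3 -c "
from h import *
units(crate(.047,-.036,.0655),-82)"
```

```text
clock: 43.25
tool_pos: [0.5968, 0.1571, 0.2511]
orientation: [179.7, -0.1, -82.1]
force: [-0.3, -0.8, -4.1]
opening: 0.0634
gripper_force: 30.0
clock: 43.65
tool_pos: [0.5977, 0.1577, 0.1679]
orientation: [179.9, -0.1, -82.1]
force: [-0.1, -0.1, -4.1]
opening: 0.0635
gripper_force: 30.0
clock: 44.15
tool_pos: [0.599, 0.1586, 0.0899]
orientation: [-179.9, -0.0, -82.0]
force: [-1.0, -0.6, -4.4]
opening: 0.0635
gripper_force: 30.0
pos [0.599  0.1586 0.0899] rpy [-179.9   -0.   -82. ] t 44.15 open 0.0635 -> units [-0.009  0.004  0.244] [-0.001 -0.    -0.001]
```

```bash
python3 -m creep '[{"grip":1,"delta_pos":[0,0,0.1],"rotation":[0,0,0]},{"grip":1,"delta_pos":[0,0,0.2],"rotation":[0,0,0]},{"grip":1,"delta_pos":[0,0,0.24],"rotation":[0,0,0]},{"grip":1,"delta_pos":[0,0,0.24],"rotation":[0,0,0]}]'
python3 -m creep '[{"grip":0.14,"delta_pos":[0,0,0],"rotation":[0,0,0]},{"grip":0.14,"delta_pos":[0,0,0],"rotation":[0,0,0]},{"grip":0.14,"delta_pos":[0,0,0],"rotation":[0,0,0]},{"grip":0.14,"delta_pos":[0,0,-0.2],"rotation":[0,0,0]},{"grip":0.14,"delta_pos":[0,0,-0.5],"rotation":[0,0,0]}]'
python3 -m creep '[{"grip":0.14,"delta_pos":[0,0,-0.5],"rotation":[0,0,0]},{"grip":0.1,"delta_pos":[0,0,-1],"rotation":[0,0,0]},{"grip":0.1,"delta_pos":[0,0,-1],"rotation":[0,0,0]}]' >/dev/null
python3 -m creep '[{"grip":0.1,"delta_pos":[0,0,-0.5],"rotation":[0,0,0]},{"grip":0.1,"delta_pos":[0,0,-1],"rotation":[0,0,0]},{"grip":0.1,"delta_pos":[0,0,-1],"rotation":[0,0,0]}]'>/dev/null
python3 -m creep '[{"grip":0.1,"delta_pos":[0,0.5,-0.5],"rotation":[0,0,0]},{"grip":0.1,"delta_pos":[-0.2,1,-0.7],"rotation":[0,0,0]},{"grip":0.1,"delta_pos":[-0.2,1,-0.7],"rotation":[0,0,0]}]'
python3 - <<'E'
from h import *
units([.4488,.3555,.37],-81.8)
S=snap('side');C=snap('scene')
a=cv2.resize(S['color'][80:240,190:350],None,fx=2.5,fy=2.5,interpolation=2);b=cv2.resize(C['color'][60:220,270:430],None,fx=2.5,fy=2.5,interpolation=2)
cv2.imwrite('pics/c8.png',np.hstack([a,b])[...,::-1])
E
```

```text
clock: 44.55
tool_pos: [0.5989, 0.1589, 0.0658]
orientation: [-179.9, -0.0, -82.0]
force: [0.5, -0.1, -4.0]
opening: 0.0633
gripper_force: 30.0
clock: 45.05
tool_pos: [0.5981, 0.1585, 0.1153]
orientation: [180.0, -0.1, -82.0]
force: [1.0, 0.0, -0.0]
opening: 0.0753
gripper_force: 0.0
clock: 45.95
tool_pos: [0.4951, 0.1647, 0.389]
orientation: [-179.6, 0.1, -82.0]
force: [0.9, 0.8, 0.6]
opening: 0.0788
gripper_force: 0.0
pos [0.4951 0.1647 0.389 ] rpy [-1.796e+02  1.000e-01 -8.200e+01] t 45.95 open 0.0788 -> units [-1.954  0.195  0.192] [-0.004  0.001 -0.003]
```

View pics/c8.png

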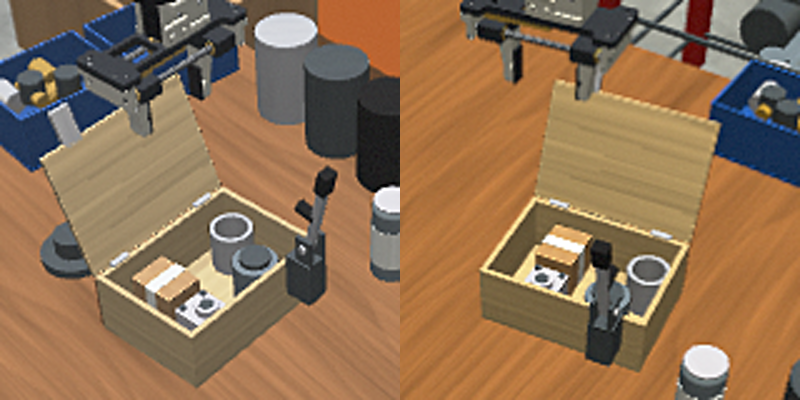

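All four stand upright in the crate. Next I grip the tab again at its release pose.

```bash
python3 -m creep '[{"grip":0.1,"delta_pos":[-0.5,0.05,0],"rotation":[-0.004,0,-0.003]},{"grip":0.1,"delta_pos":[-0.97,0.1,0],"rotation":[-0.004,0,-0.003]},{"grip":0.1,"delta_pos":[-0.97,0.1,0],"rotation":[-0.004,0,-0.003]}]' >/dev/null
python3 -m creep '[{"grip":0.1,"delta_pos":[-0.5,0.05,0],"rotation":[0,0,0]},{"grip":0.1,"delta_pos":[-0.97,0.09,0.1],"rotation":[0,0,0]},{"grip":0.1,"delta_pos":[-0.97,0.09,0.1],"rotation":[0,0,0]},{"grip":0.1,"delta_pos":[-0.97,0.09,0.1],"rotation":[0,0,0]}]'
python3 -c "
from h import *
units([.4483,.3565,.2822],-81.8)"
```

```text
clock: 46.75
tool_pos: [0.4503, 0.355, 0.3747]
orientation: [179.7, -0.1, -81.7]
force: [0.0, 0.5, -0.4]
opening: 0.0789
gripper_force: 0.0
pos [0.4503 0.355  0.3747] rpy [ 1.797e+02 -1.000e-01 -8.170e+01] t 46.75 open 0.0789 -> units [-0.019  0.013  0.925] [ 0.003 -0.001  0.002]
```

```bash
python3 -m creep '[{"grip":0.1,"delta_pos":[-0.015,0,0.3],"rotation":[0,0,0]},{"grip":0.1,"delta_pos":[-0.015,0,0.6],"rotation":[0,0,0]},{"grip":0.1,"delta_pos":[-0.015,0,0.92],"rotation":[0,0,0]},{"grip":0.1,"delta_pos":[-0.015,0,0.92],"rotation":[0,0,0]},{"grip":1,"delta_pos":[-0.015,0,0.92],"rotation":[0,0,0]}]'
python3 -m creep '[{"grip":1,"delta_pos":[0,0,0],"rotation":[0,0,0]},{"grip":1,"delta_pos":[0,0,0],"rotation":[0,0,0]},{"grip":1,"delta_pos":[0,0,0],"rotation":[0,0,0]},{"grip":1,"delta_pos":[0,0,0],"rotation":[0,0,0]},{"grip":1,"delta_pos":[0,0,0],"rotation":[0,0,0]}]'
python3 -m creep '[{"grip":1,"delta_pos":[0,0,0],"rotation":[0,0,0]},{"grip":1,"delta_pos":[0,0,0],"rotation":[0,0,0]},{"grip":1,"delta_pos":[0,0,0],"rotation":[0,0,0]}]'
python3 - <<'E'
from h import *
o=ctrl.get_obs();print(RC.T@(o['tool_pos'][:2]-C0),o['tool_pos'][2])
def p(t): return np.array([-(.088-.203*np.cos(t)+.006*np.sin(t)),-(.095+.203*np.sin(t)+.006*np.cos(t))])*10
T=np.linspace(2.0,0,16)
for k in range(0,15,3): print([(p(T[k+i])-p(T[k])).round(3).tolist() for i in range(1,4)])
E
```

```text
clock: 47.25
tool_pos: [0.4506, 0.355, 0.2849]
orientation: [179.8, -0.0, -81.8]
force: [0.9, 0.1, 0.4]
opening: 0.075
gripper_force: 0.0
clock: 47.75
tool_pos: [0.4498, 0.3558, 0.2842]
orientation: [179.8, 0.0, -81.7]
force: [0.2, -0.5, -0.1]
opening: 0.0366
gripper_force: 0.0
clock: 48.05
tool_pos: [0.4483, 0.3557, 0.2839]
orientation: [179.6, 0.0, -81.7]
force: [-8.6, 0.6, 4.6]
opening: 0.0295
gripper_force: 30.0
[-0.07449002  0.17926669] 0.28394923880134887
[[0.25, -0.103], [0.512, -0.173], [0.78, -0.206]]
[[0.271, 0.002], [0.538, 0.04], [0.799, 0.114]]
[[0.248, 0.107], [0.48, 0.247], [0.692, 0.416]]
[[0.187, 0.196], [0.346, 0.414], [0.475, 0.652]]
[[0.096, 0.253], [0.158, 0.516], [0.184, 0.786]]
```

```bash
python3 -m creep '[{"grip":1,"delta_pos":[0.25,0,-0.103],"rotation":[0,0,0]},{"grip":1,"delta_pos":[0.512,0,-0.173],"rotation":[0,0,0]},{"grip":1,"delta_pos":[0.78,0,-0.206],"rotation":[0,0,0]}]'
python3 -m creep '[{"grip":1,"delta_pos":[0.271,0,0.002],"rotation":[0,0,0]},{"grip":1,"delta_pos":[0.538,0,0.04],"rotation":[0,0,0]},{"grip":1,"delta_pos":[0.799,0,0.114],"rotation":[0,0,0]}]'
python3 -m creep '[{"grip":1,"delta_pos":[0.248,0,0.107],"rotation":[0,0,0]},{"grip":1,"delta_pos":[0.48,0,0.247],"rotation":[0,0,0]},{"grip":1,"delta_pos":[0.692,0,0.416],"rotation":[0,0,0]}]'
python3 -m creep '[{"grip":1,"delta_pos":[0.187,0,0.196],"rotation":[0,0,0]},{"grip":1,"delta_pos":[0.346,0,0.414],"rotation":[0,0,0]},{"grip":1,"delta_pos":[0.475,0,0.652],"rotation":[0,0,0]}]'
python3 -m creep '[{"grip":1,"delta_pos":[0.096,0,0.253],"rotation":[0,0,0]},{"grip":1,"delta_pos":[0.158,0,0.516],"rotation":[0,0,0]},{"grip":1,"delta_pos":[0.184,0,0.7],"rotation":[0,0,0]},{"grip":1,"delta_pos":[0.184,0,0.786],"rotation":[0,0,0]},{"grip":1,"delta_pos":[0.184,0,0.786],"rotation":[0,0,0]}]'
python3 -c "
from h import *
units(crate(-.07,-.115,.104),-82)"
```

```text
clock: 48.35
tool_pos: [0.4599, 0.2783, 0.3034]
orientation: [179.6, 0.0, -81.7]
force: [2.2, 1.9, -13.2]
opening: 0.0295
gripper_force: 30.0
clock: 48.65
tool_pos: [0.4718, 0.1993, 0.2926]
orientation: [179.7, 0.1, -81.7]
force: [0.3, 6.6, -5.9]
opening: 0.0299
gripper_force: 30.0
clock: 48.95
tool_pos: [0.4821, 0.1303, 0.2517]
orientation: [179.8, 0.1, -81.7]
force: [-1.0, 4.2, -0.0]
opening: 0.0299
gripper_force: 30.0
clock: 49.25
tool_pos: [0.4893, 0.0828, 0.1865]
orientation: [179.9, -0.0, -81.7]
force: [1.3, 0.6, 1.5]
opening: 0.0297
gripper_force: 30.0
clock: 49.75
tool_pos: [0.492, 0.0645, 0.107]
orientation: [179.8, -0.1, -81.7]
force: [5.8, -9.2, -1.3]
opening: 0.0299
gripper_force: 30.0
pos [0.492  0.0645 0.107 ] rpy [ 1.798e+02 -1.000e-01 -8.170e+01] t 49.75 open 0.0299 -> units [-0.001 -0.018  0.03 ] [ 0.003 -0.001  0.003]
```

```bash
python3 -m creep '[{"grip":1,"delta_pos":[0,0,0.04],"rotation":[0,0,0]},{"grip":1,"delta_pos":[0,0,0.04],"rotation":[0,0,0]},{"grip":1,"delta_pos":[0,0,0.04],"rotation":[0,0,0]}]'
python3 -m creep '[{"grip":0,"delta_pos":[0,0,0],"rotation":[0,0,0]},{"grip":0,"delta_pos":[0,0,0],"rotation":[0,0,0]},{"grip":0,"delta_pos":[0,0,0],"rotation":[0,0,0]},{"grip":0,"delta_pos":[0,0,-0.3],"rotation":[0,0,0]},{"grip":0,"delta_pos":[0,0,-0.8],"rotation":[0,0,0]}]'
python3 -m creep '[{"grip":0,"delta_pos":[0,0,-0.5],"rotation":[0,0,0]},{"grip":0,"delta_pos":[0,0,-1],"rotation":[0,0,0]},{"grip":0,"delta_pos":[0,0,-1],"rotation":[0,0,0]}]' >/dev/null
python3 -m creep '[{"grip":0,"delta_pos":[0,0,-0.4],"rotation":[0,0,0]},{"grip":0,"delta_pos":[0.1,-0.5,-0.6],"rotation":[0,0,0]},{"grip":0,"delta_pos":[0.1,-0.8,-0.6],"rotation":[0,0,0]},{"grip":0,"delta_pos":[0.1,-0.8,-0.6],"rotation":[0,0,0]}]'
python3 - <<'E'
from h import *
units([.6403,.0513,.345],-82)
S=snap('side')
cv2.imwrite('pics/c9.png',cv2.resize(S['color'][100:240,190:350],None,fx=3.5,fy=3.5,interpolation=2)[...,::-1])
E
```

```text
clock: 50.05
tool_pos: [0.4919, 0.0645, 0.1044]
orientation: [179.8, -0.1, -81.7]
force: [3.4, -10.2, 3.3]
opening: 0.0296
gripper_force: 30.0
clock: 50.55
tool_pos: [0.4893, 0.065, 0.1817]
orientation: [179.4, -0.1, -81.8]
force: [2.5, 1.1, -0.2]
opening: 0.064
gripper_force: 0.0
clock: 51.25
tool_pos: [0.5756, 0.068, 0.3422]
orientation: [179.7, -0.0, -81.8]
force: [-0.0, -0.5, -0.6]
opening: 0.0873
gripper_force: 0.0
pos [0.5756 0.068  0.3422] rpy [179.7  -0.  -81.8] t 51.25 open 0.0873 -> units [ 0.258 -0.616 -0.03 ] [ 0.003 -0.     0.002]
```

View pics/c9.png

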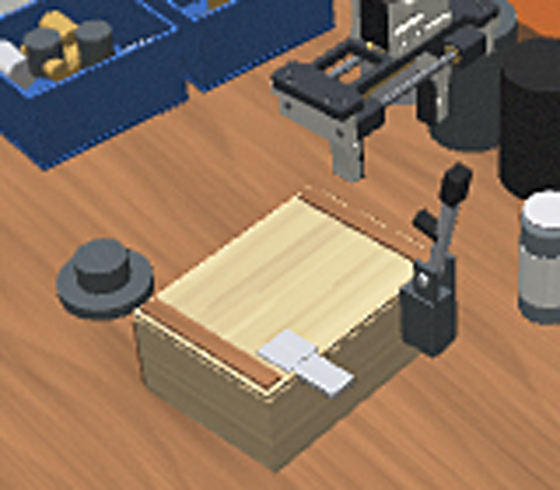

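The lid lies flat shut and the lever is still up (grip at crop (455,185)). I grasp the lever again.

```bash
python3 -m creep '[{"grip":0,"delta_pos":[0.26,-0.4,0],"rotation":[0.003,0,0]},{"grip":0,"delta_pos":[0.26,-0.61,0],"rotation":[0.003,0,0]},{"grip":0,"delta_pos":[0.26,-0.61,0],"rotation":[0.003,0,0]},{"grip":0,"delta_pos":[0.26,-0.61,0],"rotation":[0.003,0,0]}]' >/dev/null
python3 -m creep '[{"grip":0,"delta_pos":[0,0,0.3],"rotation":[0,0,0]},{"grip":0,"delta_pos":[0,0,0.6],"rotation":[0,0,0]},{"grip":0,"delta_pos":[0,0,0.88],"rotation":[0,0,0]},{"grip":0,"delta_pos":[0,0,0.88],"rotation":[0,0,0]},{"grip":1,"delta_pos":[0,0,0.88],"rotation":[0,0,0]}]'
python3 -m creep '[{"grip":1,"delta_pos":[0,0,0],"rotation":[0,0,0]},{"grip":1,"delta_pos":[0,0,0],"rotation":[0,0,0]},{"grip":1,"delta_pos":[0,0,0],"rotation":[0,0,0]},{"grip":1,"delta_pos":[0,0,0],"rotation":[0,0,0]},{"grip":1,"delta_pos":[0,0,0],"rotation":[0,0,0]}]'
python3 -m creep '[{"grip":1,"delta_pos":[0,0,0],"rotation":[0,0,0]},{"grip":1,"delta_pos":[0,0,0],"rotation":[0,0,0]},{"grip":1,"delta_pos":[0,0,0],"rotation":[0,0,0]},{"grip":1,"delta_pos":[0,0,0],"rotation":[0,0,0]}]'
python3 - <<'E'
from h import *
units([.6403,.0513,.2546],-82)
p=lambda t:np.array([-np.cos(t),-np.sin(t)])*1.18
T=np.r_[1.84,1.7,1.55,1.4,1.25,1.1,.95,.8,.65,.5,.35,.2,.1,.0]
for k in range(0,13,5): print([(p(T[k+i])-p(T[k])).round(3).tolist() for i in range(1,6) if k+i<14])
E
```

```text
clock: 52.2
tool_pos: [0.6364, 0.0505, 0.2563]
orientation: [-179.9, -0.0, -81.7]
force: [-0.3, 0.7, 1.3]
opening: 0.0839
gripper_force: 0.0
clock: 52.7
tool_pos: [0.6369, 0.0504, 0.2554]
orientation: [-179.9, 0.0, -81.7]
force: [-0.5, 0.4, 1.1]
opening: 0.0452
gripper_force: 0.0
clock: 53.1
tool_pos: [0.6402, 0.0516, 0.2554]
orientation: [-179.6, 0.1, -81.7]
force: [13.5, 3.1, -4.8]
opening: 0.0216
gripper_force: 30.0
pos [0.6402 0.0516 0.2554] rpy [-1.796e+02  1.000e-01 -8.170e+01] t 53.1 open 0.0216 -> units [ 0.003 -0.001  0.008] [-0.005  0.001  0.003]
[[-0.162, -0.033], [-0.338, -0.042], [-0.514, -0.025], [-0.686, 0.018], [-0.849, 0.086]]
[[-0.151, 0.092], [-0.287, 0.205], [-0.404, 0.338], [-0.5, 0.486], [-0.573, 0.647]]
[[-0.048, 0.17], [-0.066, 0.287], [-0.072, 0.405]]
```

```bash
python3 -m creep '[{"grip":1,"delta_pos":[-0.162,0,-0.033],"rotation":[0,0,0]},{"grip":1,"delta_pos":[-0.338,0,-0.042],"rotation":[0,0,0]},{"grip":1,"delta_pos":[-0.514,0,-0.025],"rotation":[0,0,0]},{"grip":1,"delta_pos":[-0.686,0,0.018],"rotation":[0,0,0]},{"grip":1,"delta_pos":[-0.849,0,0.086],"rotation":[0,0,0]}]'
python3 -m creep '[{"grip":1,"delta_pos":[-0.151,0,0.092],"rotation":[0,0,0]},{"grip":1,"delta_pos":[-0.287,0,0.205],"rotation":[0,0,0]},{"grip":1,"delta_pos":[-0.404,0,0.338],"rotation":[0,0,0]},{"grip":1,"delta_pos":[-0.5,0,0.486],"rotation":[0,0,0]},{"grip":1,"delta_pos":[-0.573,0,0.647],"rotation":[0,0,0]}]'
python3 -m creep '[{"grip":1,"delta_pos":[-0.048,0,0.17],"rotation":[0,0,0]},{"grip":1,"delta_pos":[-0.066,0,0.287],"rotation":[0,0,0]},{"grip":1,"delta_pos":[-0.072,0,0.36],"rotation":[0,0,0]},{"grip":1,"delta_pos":[-0.072,0,0.41],"rotation":[0,0,0]},{"grip":1,"delta_pos":[-0.072,0,0.41],"rotation":[0,0,0]}]'
```

```text
clock: 53.6
tool_pos: [0.6277, 0.135, 0.2483]
orientation: [-179.6, -0.0, -81.7]
force: [10.6, -3.0, -0.6]
opening: 0.0216
gripper_force: 30.0
clock: 54.1
tool_pos: [0.6191, 0.193, 0.1836]
orientation: [-179.6, 0.1, -81.7]
force: [5.6, 1.2, 2.9]
opening: 0.0216
gripper_force: 30.0
clock: 54.6
tool_pos: [0.618, 0.2003, 0.1416]
orientation: [-179.6, 0.1, -81.7]
force: [5.9, 4.1, -0.1]
opening: 0.0215
gripper_force: 30.0
```

```bash
python3 -m creep '[{"grip":1,"delta_pos":[0,0,0.03],"rotation":[0,0,0]},{"grip":1,"delta_pos":[0,0,0.06],"rotation":[0,0,0]},{"grip":1,"delta_pos":[0,0,0.06],"rotation":[0,0,0]}]'
```

```text
clock: 54.9
tool_pos: [0.6183, 0.2003, 0.1404]
orientation: [-179.5, 0.1, -81.6]
force: [-6.6, 3.0, 26.8]
opening: 0.0219
gripper_force: 30.0
```

Firm contact (27 N up), so the lever is fully down. I release, rise and check.

```bash
python3 -m creep '[{"grip":0,"delta_pos":[0,0,-0.04],"rotation":[0,0,0]},{"grip":0,"delta_pos":[0,0,-0.04],"rotation":[0,0,0]},{"grip":0,"delta_pos":[0,0,-0.04],"rotation":[0,0,0]},{"grip":0,"delta_pos":[0,0,-0.04],"rotation":[0,0,0]},{"grip":0,"delta_pos":[0,0,-0.04],"rotation":[0,0,0]}]'
python3 -m creep '[{"grip":0,"delta_pos":[0,0,-0.3],"rotation":[0,0,0]},{"grip":0,"delta_pos":[0,0,-0.7],"rotation":[0,0,0]},{"grip":0,"delta_pos":[0,0,-1],"rotation":[0,0,0]}]'
python3 -m creep '[{"grip":0,"delta_pos":[0,0,-0.5],"rotation":[0,0,0]},{"grip":0,"delta_pos":[0,0,-1],"rotation":[0,0,0]},{"grip":0,"delta_pos":[0,0,-1],"rotation":[0,0,0]},{"grip":0,"delta_pos":[0,0,-1],"rotation":[0,0,0]}]'
python3 - <<'E'
from h import *
S=snap('side')
cv2.imwrite('pics/c10.png',cv2.resize(S['color'][100:240,190:350],None,fx=3.5,fy=3.5,interpolation=2)[...,::-1])
E
```

```text
clock: 55.4
tool_pos: [0.6152, 0.1979, 0.1381]
orientation: [180.0, -0.0, -81.8]
force: [-0.4, -0.3, -0.0]
opening: 0.0563
gripper_force: 0.0
clock: 55.7
tool_pos: [0.6157, 0.1981, 0.2405]
orientation: [-179.9, -0.0, -81.7]
force: [0.3, 0.3, 0.4]
opening: 0.0803
gripper_force: 0.0
clock: 56.1
tool_pos: [0.6156, 0.1984, 0.3401]
orientation: [-179.8, 0.1, -81.8]
force: [0.5, -0.7, -1.2]
opening: 0.0875
gripper_force: 0.0
```

View pics/c10.png

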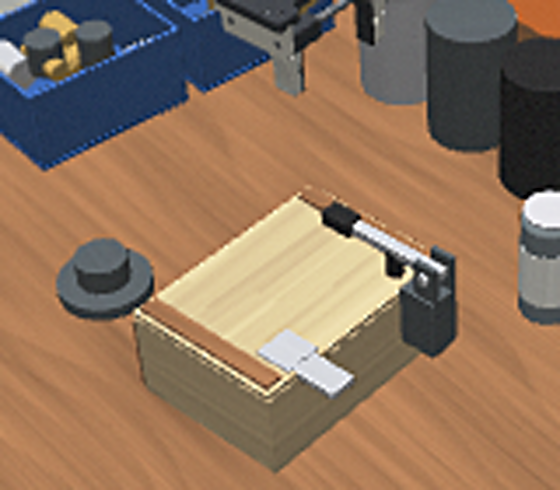

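The lid is shut and the lever lies level with its foot on the lid (grip at crop (341,219)). Handing in.

```bash
python3 -c "
from plant import ctrl
print(ctrl.close_job())"
```

```text
the job is handed in; nothing more can be done
None
```

The carton, sleeve, filter and housing (no canister was on the bench) stand upright in the crate, the lid is shut and the lever is pressed down on it; I handed the job in at about 56 s, and the hand-in returned no verdict.

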